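Park the camera caddy against its stop on the laser table

TASK

Roll the wheeled camera caddy forward over the table, without lifting it, until all four swivel castors trail straight behind their pivots, and only then steer it nose first into the parking lane. Push it home until its nose bears against the end stop, which you must find by feel, keep it pressed there with about 10 newtons (never over 20 on the lane or the stop) for half a second, and leave it standing there, let go, castors still trailing. Leave everything else on the table alone.

Things in the scene. Friction and masses are not known exactly. Their poses are not given: they have to be found in the camera images.
- caddy: low aluminium caddy on four swivel castors with a black camera head fixed on it; 140 mm long, 100 mm wide, 0.55 to 0.95 kg. Origin on the table under the deck's middle; x forward to the nose, y left, z up. Deck (a 44 mm spine with two 100 mm cross arms over the castors) top at height 42 mm; camera head x 23 to 63 mm, 70 mm wide, top 104 mm. It rolls with about 0.3 N once castors trail; scrubbing sideways takes up to 5 N.
- caddy_grip (a point): holding point in the caddy's grip fin, an upright dark steel plate 12 mm thick (caddy x), 44 mm wide (caddy y), from the deck up to height 108 mm. The point is the fin's centre line, 45 mm behind the caddy's origin, height 88 mm. Free space 60 mm ahead of the fin to the camera head, open behind. Axes as the caddy.
- caddy_nose (a point): centre of the front face of the caddy's rubber nose bumper (80 mm wide, heights 34 to 54 mm), 72 mm ahead of the caddy's origin, height 44 mm; axes as the caddy
- dock: fixed parking lane of aluminium profile. Origin on the table in the middle of the mouth; x points into the lane, y left, z up. Two rails 40 mm high, 112 mm apart inside, from x = 20 to 175 mm; before them flared cheeks from x = -18 mm, about 148 mm apart there. No floor: the caddy rolls on the table. The lane and its stop bear at most 20 N from the caddy.
- lane_end (a point): fixed reference point on the dock, x = 150 mm, height 44 mm, axes as the dock. The end stop is a rigid rubber-faced block near it, 60 mm wide, heights 30 to 58 mm, on a screw in a back bar (x 177 to 197 mm, 60 mm high): its face lies anywhere from 7 mm before to 7 mm beyond this point, differently every time and not measured. Find it by feel; home is nose on face.
- castor_fl_axle (a point): axle centre of the caddy's front left castor (22 mm wheel). It swivels freely about a pivot at caddy x = 45, y = 38 mm, 12 mm from the axle: trailing straight, the axle is at caddy x = 33 mm. Swung sideways its wheel reaches 61 mm off the middle, too wide for the lane. It starts sideways or forwards, swings into trail when the caddy has rolled about 70 mm straight ahead. Axis x: from axle to pivot.
- castor_fr_axle (a point): axle centre of the caddy's front right castor (22 mm wheel). It swivels freely about a pivot at caddy x = 45, y = -38 mm, 12 mm from the axle: trailing straight, the axle is at caddy x = 33 mm. Swung sideways its wheel reaches 61 mm off the middle, too wide for the lane. It starts sideways or forwards, swings into trail when the caddy has rolled about 70 mm straight ahead. Axis x: from axle to pivot.
- castor_rl_axle (a point): axle centre of the caddy's rear left castor (22 mm wheel). It swivels freely about a pivot at caddy x = -45, y = 38 mm, 12 mm from the axle: trailing straight, the axle is at caddy x = -57 mm. Swung sideways its wheel reaches 61 mm off the middle, too wide for the lane. It starts sideways or forwards, swings into trail when the caddy has rolled about 70 mm straight ahead. Axis x: from axle to pivot.
- castor_rr_axle (a point): axle centre of the caddy's rear right castor (22 mm wheel). It swivels freely about a pivot at caddy x = -45, y = -38 mm, 12 mm from the axle: trailing straight, the axle is at caddy x = -57 mm. Swung sideways its wheel reaches 61 mm off the middle, too wide for the lane. It starts sideways or forwards, swings into trail when the caddy has rolled about 70 mm straight ahead. Axis x: from axle to pivot.
- lens_post: round lens holder on a steel post, 102 mm high, foot 40 mm across; bystander, origin at its underside's centre; not to be disturbed
- mirror_post: square mirror holder on a steel post, 99 mm high, foot 40 mm across; bystander, origin at its underside's centre; not to be disturbed
- iris_post: smaller round holder on a steel post, 89 mm high, foot 40 mm across; bystander, origin at its underside's centre; not to be disturbed
- cage_cube: black 40 mm cube with glass windows; bystander, origin at its underside's centre; not to be disturbed
- power_meter: white hand-held meter lying flat, 150 x 80 x 30 mm; bystander, origin at its underside's centre; not to be disturbed
- driver: screwdriver lying flat, about 200 mm long; bystander, not to be disturbed
- screw_tray: small grey two-compartment tray, 100 x 70 x 30 mm; bystander, origin at its underside's centre; not to be disturbed

How it is judged:
On the way, in this order (a step that is already met when the one before it is completed fails the run):
1. all four castors trail straight (within about 23 degrees) while the caddy, having rolled at least 40 mm, is still in front of the lane (x of each of castor_fl_axle, castor_fr_axle in the frame of caddy below 0.034 m and x of each of castor_rl_axle, castor_rr_axle in the frame of caddy below -0.056 m and x of caddy_nose in the frame of dock below 0.02 m and distance of caddy from where it was at the start of the episode above 0.04 m), for 0.1 s.
2. the caddy is nose first in the lane, its nose at least 80 mm past the mouth, with the castors trailing (x of each of castor_fl_axle, castor_fr_axle in the frame of caddy below 0.034 m and x of each of castor_rl_axle, castor_rr_axle in the frame of caddy below -0.056 m and angle between the x axis of caddy and the x axis of dock, either way round below 0.12 rad and y of caddy_nose in the frame of dock between -0.012 and 0.012 m and x of caddy_nose in the frame of dock above 0.08 m), for 0.05 s.
3. the nose is pressed against the end stop with more than 5 N (angle between the x axis of caddy and the x axis of dock, either way round below 0.12 rad and y of caddy_nose in the frame of dock between -0.012 and 0.012 m and x of caddy_nose in the frame of dock above 0.139 m and contact force between caddy and dock above 5 N), for 0.3 s.
At the end, for the whole second after the job is handed in: The caddy stands at rest on its wheels in the lane, let go, nose first against the end stop (nose at least 138 mm past the mouth, within 12 mm of the lane's middle and 0.12 rad of its direction), all four castors trailing within about 23 degrees (x of each of castor_fl_axle, castor_fr_axle in the frame of caddy below 0.034 m and x of each of castor_rl_axle, castor_rr_axle in the frame of caddy below -0.056 m and angle between the x axis of caddy and the x axis of dock, either way round below 0.12 rad and y of caddy_nose in the frame of dock between -0.012 and 0.012 m and x of caddy_nose in the frame of dock above 0.138 m and linear speed of caddy below 0.01 m/s and angle between caddy's own z axis and vertical below 0.05 rad and height (world z) of caddy below 0.004 m); the robot touches nothing.
It fails at once if the caddy bears on the lane or the stop with more than 20 N (contact force between caddy and dock above 20 N).
It fails at once if the caddy is lifted or tipped off its wheels (height (world z) of caddy above 0.01 m or angle between caddy's own z axis and vertical above 0.15 rad).
It fails at once if a bystander is shifted by more than 20 mm (distance of any of lens_post, mirror_post, iris_post, cage_cube, power_meter, driver, screw_tray from where it was at the start of the episode above 0.02 m).
It also fails if it takes over 59 s, if anything falls off the work surface, if the arm or the gripper's body presses on something with over 40 N, if the wrist force passes 120 N, or if a joint passes its speed limit or range.

ROBOT

A 6-joint arm with a two-finger parallel gripper is mounted at the origin on the work surface. World frame = base frame: x ahead of the robot, y to its left, z up, the work surface at z = 0. Lengths are in m, angles in rad, forces in N, time in s.
With the tool pointing down it reaches from about 0.425 to 0.95 m from the base axis. Payload 14.7 kg.
Tool frame: the origin (TCP) lies at the very end of the fingers, on their centre line; the grasp point (between the pads) lies 19 mm behind it; z points along the fingers, y is the direction in which the jaws open and shut (so a half turn about z gives the same grasp; the last joint's range is limited). The gripper opens to 85 mm and grips with 20 to 120 N. Pads are 22 mm wide; open, the fingers measure 114 mm over their backs; the gripper's body (76 mm by 85 mm) begins 54 mm behind the grasp point. The pads swing forward as they close: fully open they stand 13 mm farther back than shut.
Start: joints at [1.244, 0.48, 1.596, -0, 1.065, -0.047], TCP at [0.179, 0.625, 0.231] pointing down, gripper open.
Joint ranges: [-2.75, 2.75], [-0.82, 2.05], [0.23, 2.67], [-1.56, 4.7], [0.09, 2.69], [-2.92, 2.92]. Speed limits (rad/s): [1.89, 1.89, 2.39, 3.01, 3.01, 3.01].

INTERFACE

Orientations are given as [roll, pitch, yaw] about the fixed x, y, z axes, in that order (R = Rz(yaw) Ry(pitch) Rx(roll)).
In Python, from station import arm, eyes gives the robot as it stands.
- The arm moves only by the shell command python3 -m handwheel 'ROWS'. ROWS is JSON, a list of rows, each an object with "hand": the closure, from 0 (fully open) to 1 (shut); "delta_pos": the shift along the tool's x, y, z in mm, a list of three; "twist": the turn about the tool's z in rad. A call has exactly 10 rows; each row is the pose to reach, as a shift and turn from the pose measured when the call began, along the tool's axes at that moment; what a row does not reach only later rows make up. A row lasts 1/10 s, in which the tool goes at most 50 mm and 8.59 degrees, less where a joint would pass 70% of its speed; a pose out of reach is approached as far as the arm can. A call with a gripper value outside its range is refused whole. The fingers move at their own pace and stop on an object; the grip force is fixed at half the most. Time passes only in rows, so rows that repeat a pose let the fingers close, or fill a call up. It gives the time, the measured TCP pose, the force and the opening at its end, in the units of the state.
- arm.read_state(): the state, without advancing time (a new reading comes with each control period).
- eyes.capture(name): name is "side" or "top"; returns a dict with "color" (384x512x3 uint8, blue, green, red), "fx", "fy", "cx", "cy" (pixels), "k1" (the pictures are not rectified: a ray, as slopes to the right and down, at radius r is drawn at 1 + k1 r^2 times it, then the intrinsics apply), "R" (3x3) and "t" (3): a world point X has camera coordinates R X + t. Camera axes: x right, y down, z forward; pixel columns grow to the right and rows downward; lengths in m; the calibration is good to about 2 mm. A picture is of the moment at which its call begins. There is no depth.
- arm.close_job(): hands the job in, once; it reports no verdict.
The state is a dict: "t": time; "joint_positions": joint angles; "joint_velocities": joint speeds; "joint_efforts": joint torques, N m; "position": TCP position; "tool_rot": TCP orientation; "force": force on the tool from outside, world axes, zero at the start; "wrist_torque": the same for the moment, N m; "opening": opening from 0.0 (shut) to 1.0 (fully open).
Only numpy, scipy, OpenCV 4.12 (cv2) and the standard library are available. Lean on these libraries where they do the work, as an engineer would, in place of code of your own. Each camera call takes 0.05 s, during which the arm holds its last target.

## Working session

There is one attempt and no reset: what is moved stays moved. The work goes in short steps, Python scripts to look and compute and a shell command to move; the robot and the scene stay as the last step left them, time stands still between calls to the robot, and variables do not carry over. Pictures are saved under pics/ and viewed, and the job is handed in when it is done.

```bash
ls; mkdir -p pics
python3 - <<'E'
from station import arm, eyes
import cv2
s=arm.read_state(); print(s)
for n in("side","top"):
    c=eyes.capture(n); cv2.imwrite(f"pics/{n}0.png",c["color"]); print(n,{k:v for k,v in c.items() if k!="color"})
E
```

```text
pics
{'t': 0.0, 'joint_positions': array([ 1.24438861e+00,  4.80838278e-01,  1.59687876e+00, -1.23734515e-05,
        1.06511382e+00, -4.65721096e-02]), 'joint_velocities': array([ 1.73064455e-03, -7.09341206e-06,  7.02998270e-04,  8.16411044e-04,
       -1.44622100e-03,  7.01308475e-04]), 'joint_efforts': array([-1.64947091e-03, -9.50681734e+01, -4.30171537e+01, -6.40022099e-04,
        1.25238652e-02, -4.97249073e-05]), 'position': array([0.17935905, 0.62432436, 0.2306664 ]), 'tool_rot': array([-3.14035529e+00, -4.68391817e-05,  2.86176302e+00]), 'force': array([ 0.29247058,  0.10010416, -0.06697526]), 'wrist_torque': array([-0.05418971,  0.002429  ,  0.00414051]), 'opening': 0.9981196718215055}
side {'fx': 413.0320150966868, 'fy': 413.0320150966868, 'cx': 251.10885363807049, 'cy': 191.869718710612, 'k1': -0.09866856916774816, 'R': array([[ 0.98901118, -0.14782912, -0.00185423],
       [-0.09194381, -0.60520717, -0.79074055],
       [ 0.11577228,  0.78222173, -0.61214863]]), 't': array([-0.55056301,  0.10510215,  1.18294365])}
top {'fx': 409.35828087517194, 'fy': 409.35828087517194, 'cx': 252.28904253094663, 'cy': 195.8493187597948, 'k1': -0.023692224111797795, 'R': array([[ 0.0032723 , -0.99982185,  0.01858902],
       [-0.99361986, -0.0053465 , -0.1126543 ],
       [ 0.11273361, -0.01810178, -0.99346035]]), 't': array([-0.03773621,  0.53526803,  1.27246961])}
```

View pics/side0.png

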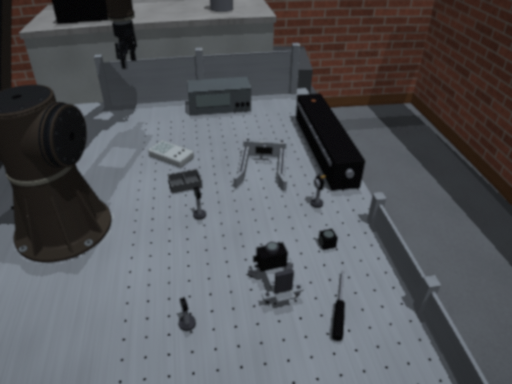

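View pics/top0.png

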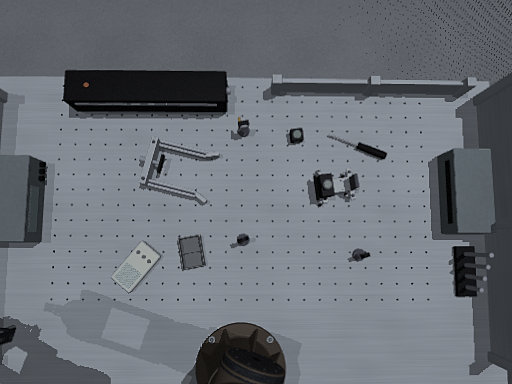

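```bash
cat > h.py <<'E'
import numpy as np, cv2
from station import arm, eyes
def proj(c,P):
    P=np.atleast_2d(P); q=P@np.array(c["R"]).T+np.array(c["t"]); x=q[:,:2]/q[:,2:]
    r2=(x**2).sum(1,keepdims=True); x=x*(1+c["k1"]*r2)
    return x*[c["fx"],c["fy"]]+[c["cx"],c["cy"]]
def back(c,uv,z):
    uv=np.atleast_2d(np.float64(uv)); d=(uv-[c["cx"],c["cy"]])/[c["fx"],c["fy"]]
    x=d.copy()
    for _ in range(20): x=d/(1+c["k1"]*(x**2).sum(1,keepdims=True))
    R=np.array(c["R"]);t=np.array(c["t"]); r=np.c_[x,np.ones(len(x))]@R; C=-R.T@t
    return C+r*((z-C[2])/r[:,2])[:,None]
def crop(c,x0,y0,x1,y1,k,name,pts=None):
    im=cv2.resize(c["color"][y0:y1,x0:x1],None,fx=k,fy=k,interpolation=cv2.INTER_CUBIC)
    im=cv2.convertScaleAbs(im,alpha=1.5)
    if pts is not None:
        for u,v in pts: cv2.circle(im,(int((u+.5-x0)*k),int((v+.5-y0)*k)),2,(0,0,255),-1)
    cv2.imwrite(name,im)
E
python3 - <<'E'
from h import *
c=eyes.capture("top"); crop(c,300,155,375,215,10,"pics/tc.png"); crop(c,130,125,230,215,8,"pics/td.png")
c=eyes.capture("side"); crop(c,240,225,320,315,6,"pics/sc.png"); crop(c,220,130,300,200,8,"pics/sd.png")
E
```

```text
(no output)
```

View pics/tc.png

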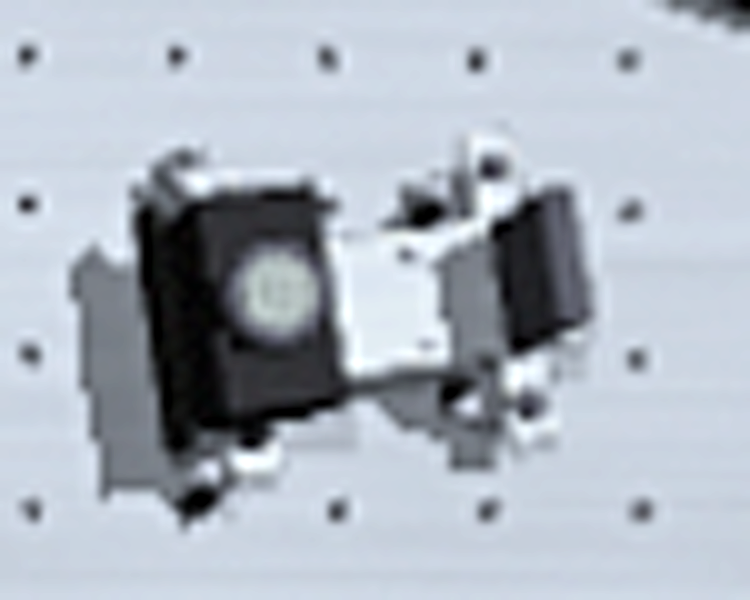

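View pics/td.png

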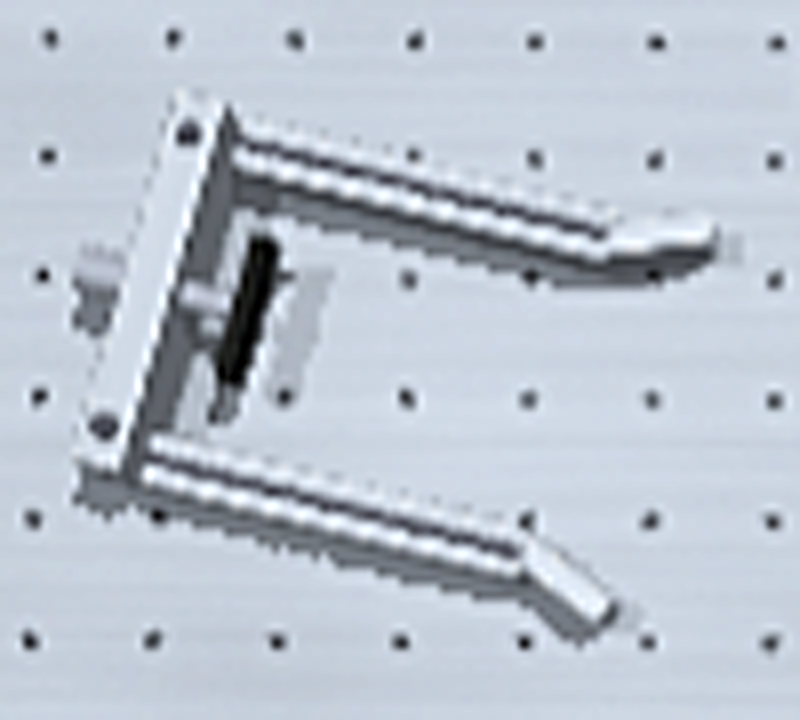

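View pics/sc.png

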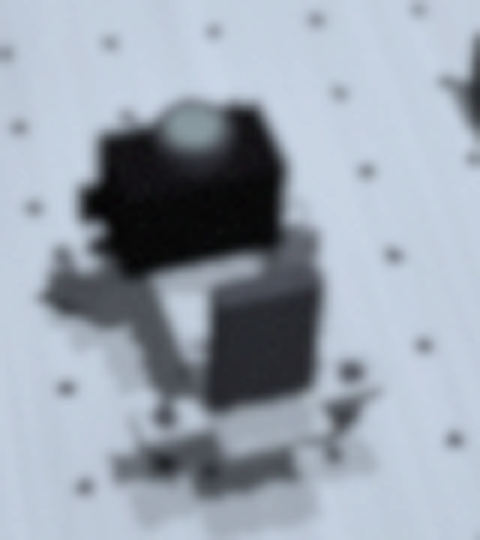

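View pics/sd.png

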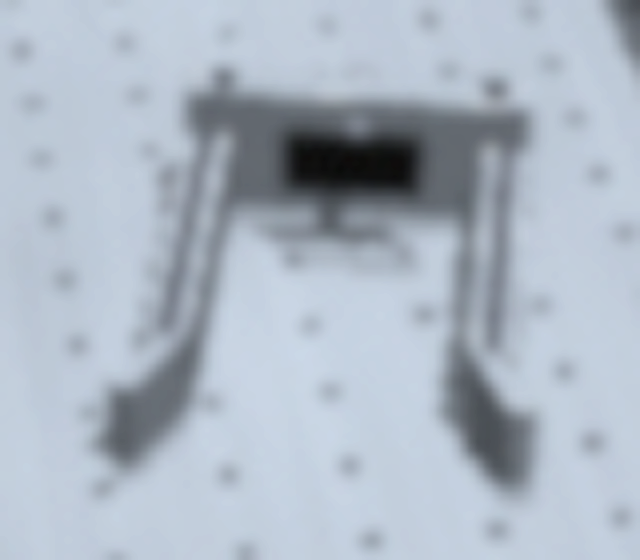

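```bash
cat > m.py <<'E'
from h import *
from scipy.optimize import least_squares
def T(p,L):
    L=np.atleast_2d(np.float64(L)); a=p[2]; R=np.array([[np.cos(a),-np.sin(a)],[np.sin(a),np.cos(a)]])
    return np.c_[L[:,:2]@R.T+p[:2],L[:,2]]
def box(x0,x1,y0,y1,z0,z1):
    P=np.array([[x,y,z] for x in(x0,x1) for y in(y0,y1) for z in(z0,z1)])/1e3
    E=[(i,j) for i in range(8) for j in range(i) if bin(i^j).count('1')==1]
    return [(P[i],P[j]) for i,j in E]
caddy=box(23,63,-35,35,50,104)+box(-51,-39,-22,22,42,108)+box(64,72,-40,40,34,54)+box(-56,-34,-50,50,36,42)+box(34,56,-50,50,36,42)
dock=box(177,197,-62,62,0,60)
for s in(-56,56): 
    dock+=box(20,175,s,s*1.2,0,40); dock+=[(np.array([20,s,z])/1e3,np.array([-18,s*74/56,z])/1e3) for z in(0,40)]
dock+=box(150,160,-30,30,30,58)
def over(c,mod,p,win,k,name,col=(0,0,255)):
    x0,y0,x1,y1=win
    im=cv2.convertScaleAbs(cv2.resize(c["color"][y0:y1,x0:x1],None,fx=k,fy=k,interpolation=cv2.INTER_CUBIC),alpha=1.5)
    for a,b in mod:
        q=((proj(c,T(p,[a,b]))+.5-[x0,y0])*k).astype(int); cv2.line(im,tuple(map(int,q[0])),tuple(map(int,q[1])),col,1)
    cv2.imwrite(name,im)
def un(pts,win,k): return (np.float64(pts)+.5)/k-.5+[win[0],win[1]]
def fit(obs,p0):  # obs: list (cam,uv array,local mm array)
    f=lambda p:np.concatenate([(proj(c,T(p,np.float64(L)/1e3))-uv).ravel() for c,uv,L in obs])
    r=least_squares(f,p0,loss='soft_l1'); print("p",r.x,"deg",np.degrees(r.x[2]),"res",np.round(r.fun,1)); return r.x
E
cat > a.py <<'E'
from m import *
t=eyes.capture("top"); s=eyes.capture("side")
wt=(300,155,375,215); wd=(130,125,230,215); ws=(240,225,320,315); wsd=(220,130,300,200)
cp=fit([(t,un([[325,193],[345,390],[225,420],[200,200],[555,188],[592,322],[500,352]],wt,10),
 [[23,-35,104],[23,35,104],[63,35,104],[63,-35,104],[-45,-22,108],[-51,22,108],[-39,22,108]]),
 (s,un([[215,280],[320,265],[208,405],[315,385]],ws,6),[[-51,22,108],[-51,-22,108],[-51,22,42],[-51,-22,42]])],[0.6,-0.2,1.5])
dp=fit([(t,un([[605,258],[240,172],[525,540],[165,432],[712,250],[612,600]],wd,8),
 [[20,-56,40],[175,-56,40],[20,56,40],[175,56,40],[-18,-74,40],[-18,74,40]]),
 (s,un([[195,335],[457,345],[110,395],[530,420]],wsd,8),[[20,56,40],[20,-56,40],[-18,74,40],[-18,-74,40]])],[0.6,0.2,1.8])
over(t,caddy,cp,wt,10,"pics/o1.png");over(s,caddy,cp,ws,6,"pics/o2.png")
over(t,dock,dp,wd,8,"pics/o3.png");over(s,dock,dp,wsd,8,"pics/o4.png")
E
python3 a.py
```

```text
p [ 0.57017319 -0.29910984  1.73206914] deg 99.24025128827955 res [-1.7 -1.8  0.4  1.1 -0.6  0.2 -2.2 -0.5 -1.7 -0.7 -0.8 -0.2  4.5 -2.6
 -0.7  3.4  0.3  1.2 -0.5  1.5 -0.6  0.1]
p [0.59750344 0.10898104 1.31602435] deg 75.40264100631826 res [ 0.4  0.7 -0.8 -0.9  0.8 -0.9 -1.4  0.1 -0.  -0.7  0.1  0.1 -1.9  0.9
 -0.   1.7  1.6 -0.1 -4.1 -0.3]
```

View pics/o1.png

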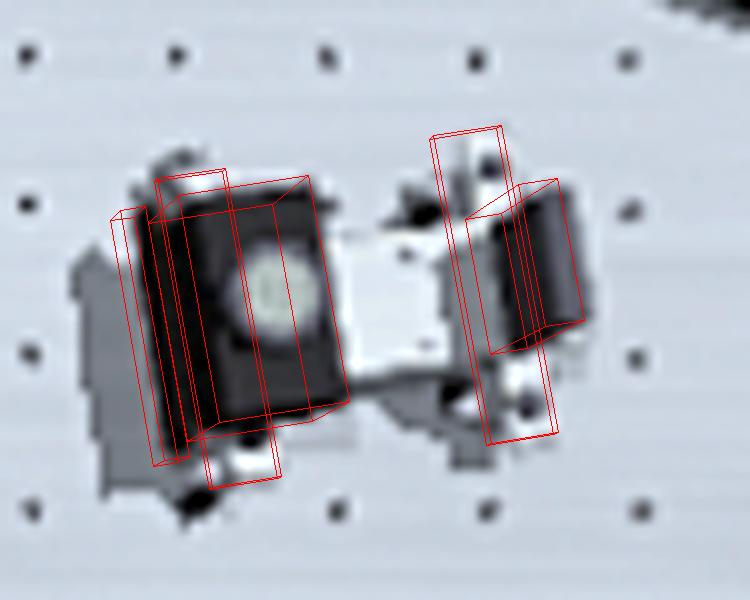

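View pics/o2.png

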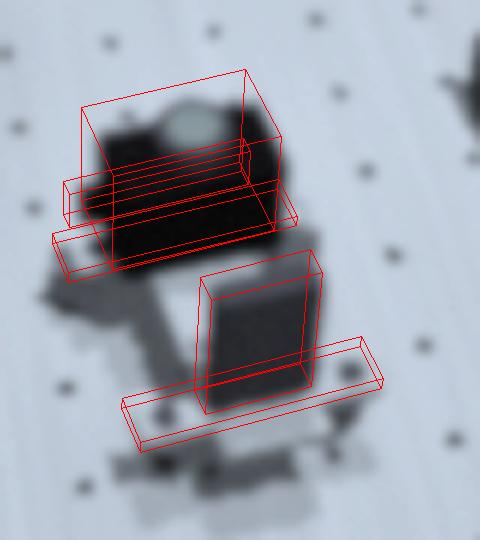

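View pics/o3.png

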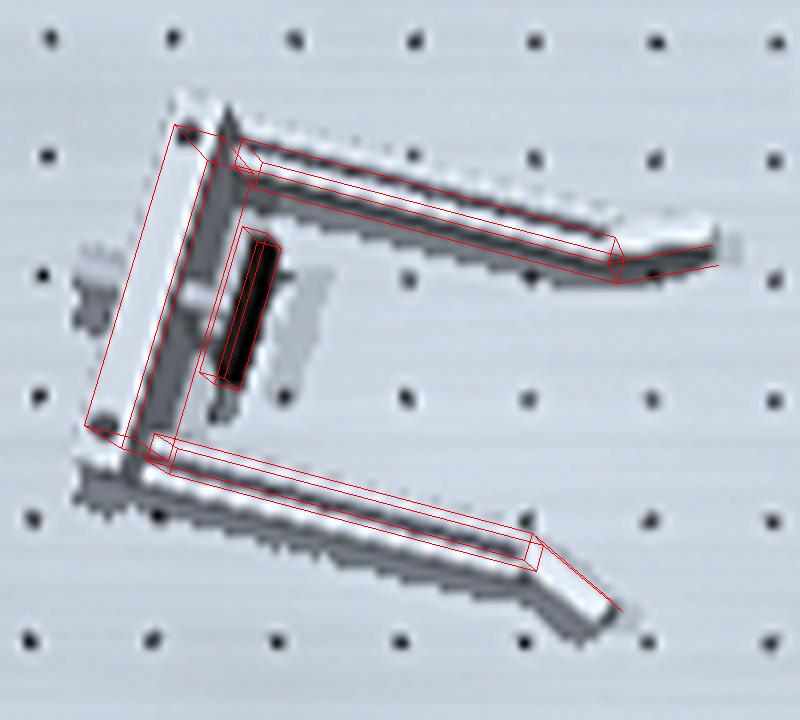

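View pics/o4.png

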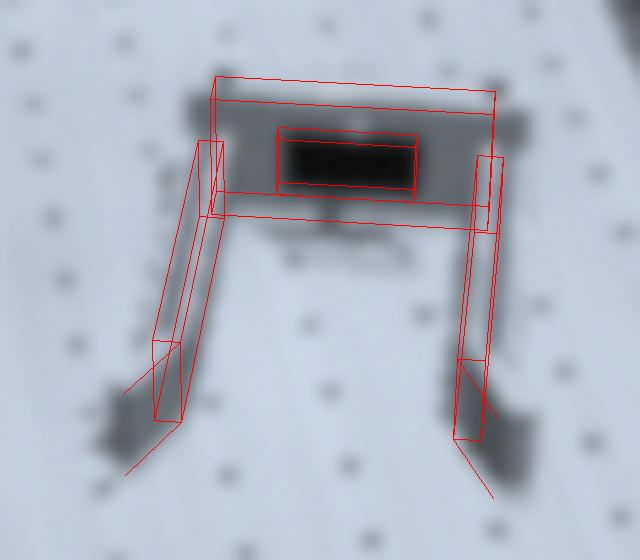

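```bash
cat > holes.py <<'E'
from h import *
def holes(c,rng):
    g=cv2.cvtColor(c["color"],cv2.COLOR_BGR2GRAY); bh=cv2.morphologyEx(g,cv2.MORPH_BLACKHAT,np.ones((7,7),np.uint8))
    n,l,st,ce=cv2.connectedComponentsWithStats((bh>22).astype(np.uint8))
    out=[]
    for i in range(1,n):
        if 2<=st[i,4]<=25 and max(st[i,2:4])<=6:
            m=l==i; y,x=np.nonzero(m); w=bh[m].astype(float); out.append([(x*w).sum()/w.sum(),(y*w).sum()/w.sum()])
    P=back(c,out,0)
    k=(P[:,0]>rng[0])&(P[:,0]<rng[1])&(P[:,1]>rng[2])&(P[:,1]<rng[3]); return P[k],np.array(out)[k]
if __name__=="__main__":
  for n in("top","side"):
    c=eyes.capture(n); P,_=holes(c,(0.4,.8,-.45,.4))
    print(n,len(P)); print(np.round(P[:12]*1e3,1)[:,:2].tolist())
    for a in(0,1):
        for per in (0.025,.05):
            ph=np.angle(np.exp(2j*np.pi*P[:,a]/per)); m=np.angle(np.exp(1j*ph).mean()); print(a,per,"offset mm",m/2/np.pi*per*1e3,"R",abs(np.exp(1j*ph).mean()))
E
python3 holes.py
```

```text
top 131
[[796.6, 235.1], [797.2, 189.3], [798.1, 104.5], [758.8, 400.0], [758.6, 350.6], [759.0, 299.2], [758.0, 248.8], [758.5, 199.4], [758.7, 149.8], [758.5, 99.7], [758.1, 49.8], [765.5, -4.3]]
0 0.025 offset mm 8.967594512437682 R 0.8150155413434552
0 0.05 offset mm 8.542682635255897 R 0.8255585868039383
1 0.025 offset mm -0.548597103328781 R 0.8522283882478651
1 0.05 offset mm -0.7364923567691248 R 0.8105678620839698
side 71
[[731.2, 385.5], [593.8, 382.1], [578.7, 322.5], [570.7, 290.0], [633.3, 283.8], [704.7, 250.6], [570.0, 232.4], [688.9, 192.4], [711.8, 102.5], [737.1, 23.2], [775.8, -2.4], [561.3, 2.7]]
0 0.025 offset mm 11.451503185727969 R 0.6821290046227277
0 0.05 offset mm 12.268238624492238 R 0.6312683407654498
1 0.025 offset mm 1.3629478382127664 R 0.6833447638457743
1 0.05 offset mm 0.6509464874285059 R 0.6515124160866997
```

```bash
cat > cal.py <<'E'
from holes import *
from scipy.optimize import least_squares
from scipy.spatial.transform import Rotation as Ro
import pickle
def adj(c,d):
    e=dict(c); D=Ro.from_rotvec(d[:3]).as_matrix(); e["R"]=D@c["R"]; e["t"]=D@c["t"]+d[3:]; return e
if __name__=="__main__":
    cs={n:eyes.capture(n) for n in("top","side")}
    obs={}
    for n,c in cs.items():
        P,uv=holes(c,(0.35,.85,-.5,.4)); off=np.array([10,0])/1e3
        g=np.round((P[:,:2]-off)/.05)*.05
        ok=np.hypot(*((P[:,:2]-off-g).T))<.008; obs[n]=(uv[ok],g[ok]); print(n,ok.sum())
    def f(v):
        r=[]
        for i,n in enumerate(cs):
            uv,g=obs[n]; r.append((.5*0+1)*(proj(adj(cs[n],v[1+6*i:7+6*i]),np.c_[g+[v[0],0],0*g[:,0]])-uv).ravel()/.4)
        return np.concatenate(r+[v[1:]/.002*3])
    s=least_squares(f,np.r_[.01,np.zeros(12)],loss='soft_l1'); print(np.round(s.x*1e3,2))
    k=0
    for n in cs: m=2*len(obs[n][0]); print(n,np.sqrt(np.median(s.fun[k:k+m]**2))*.4); k+=m
    pickle.dump({"top":s.x[1:7],"side":s.x[7:13]},open("cal.pkl","wb"))
E
python3 cal.py
cat >> m.py <<'E'
import pickle
from cal import adj
K=pickle.load(open("cal.pkl","rb"))
def cap(n): return adj(eyes.capture(n),K[n])
E
sed -i 's/eyes.capture(/cap(/g' a.py
sed -i '/^caddy=/s/box(23,63,-35,35,50,104)/box(23,63,-35,35,44,88)/' m.py
python3 - <<'E'
from m import *
c=cap("top"); crop(c,325,160,370,210,12,"pics/f1.png")
s=cap("side"); crop(s,250,235,310,310,8,"pics/f2.png")
E
```

```text
top 156
side 78
[ 9.95 -0.65  0.03 -0.21  0.37  0.31  0.15  0.91  0.69  0.27  0.3  -0.3
 -0.38]
top 0.0760288832336265
side 0.07026433148863752
```

View pics/f1.png

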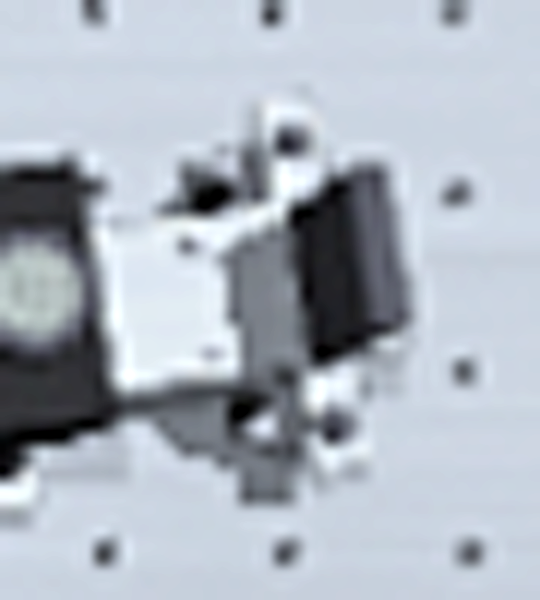

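View pics/f2.png

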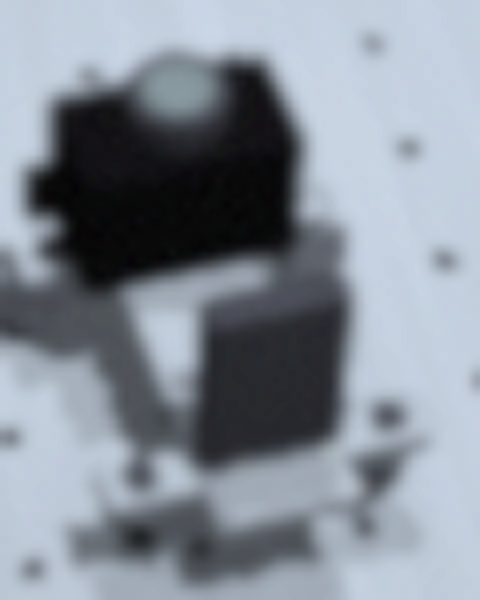

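```bash
cat > a.py <<'E'
from m import *
t=cap("top"); s=cap("side")
w1=(325,160,370,210); w2=(250,235,310,310); wt=(300,155,375,215); wd=(130,125,230,215); ws=(240,225,320,315); wsd=(220,130,300,200)
cp=fit([(t,un([[290,138],[335,425],[388,165],[410,322],[350,172],[298,208],[312,360]],w1,12),
 [[-45,-38,43],[-45,38,43],[-51,-22,108],[-51,22,108],[-39,-22,108],[-39,-22,42],[-39,22,42]]),
 (s,un([[388,412],[138,470],[203,325],[348,295],[195,465],[337,432]],w2,8),[[-45,-38,43],[-45,38,43],[-51,22,108],[-51,-22,108],[-51,22,42],[-51,-22,42]])],[0.6,-0.2,1.5])
dp=fit([(t,un([[605,252],[525,540],[712,245],[612,600],[208,150],[120,460]],wd,8),
 [[20,-56,40],[20,56,40],[-18,-74,40],[-18,74,40],[177,-56,60],[177,56,60]]),
 (s,un([[195,335],[457,345],[110,395],[530,420]],wsd,8),[[20,56,40],[20,-56,40],[-18,74,40],[-18,-74,40]])],[0.6,0.2,1.8])
over(t,caddy,cp,wt,10,"pics/o1.png");over(s,caddy,cp,ws,6,"pics/o2.png")
over(t,dock,dp,wd,8,"pics/o3.png");over(s,dock,dp,wsd,8,"pics/o4.png")
E
python3 a.py
```

```text
p [ 0.57172812 -0.30263236  1.68934729] deg 96.79246968419595 res [ 0.1  0.5 -0.3  0.1  0.  -0.4  0.3  0.8 -0.7 -0.6 -1.8 -0.1 -1.   0.8
 -0.3  0.3 -0.2  0.   0.1 -0.   0.9 -0.3  0.1  1.5  0.4  1.5]
p [0.5988316  0.111009   1.33348396] deg 76.40300315731649 res [-0.5  1.4  0.6 -0.8 -0.9 -0.3 -0.   0.1  0.2  1.   1.7 -3.6 -1.4  0.2
  0.6  0.7  2.3 -0.7 -3.3 -1.5]
```

View pics/o1.png

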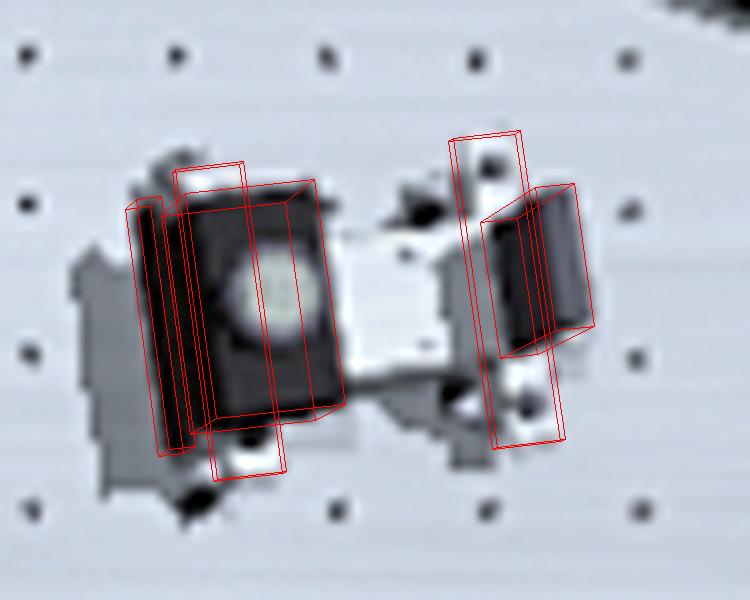

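View pics/o2.png

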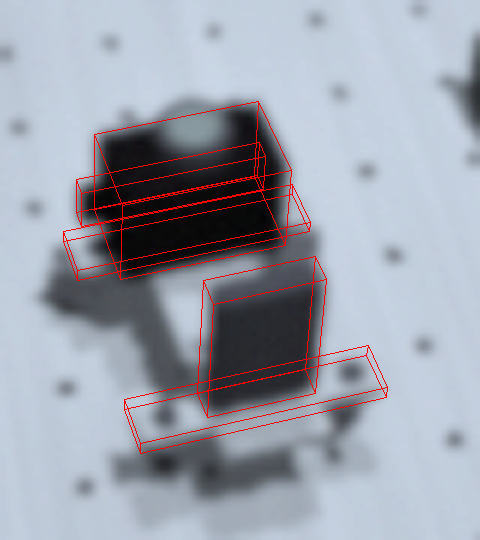

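View pics/o3.png

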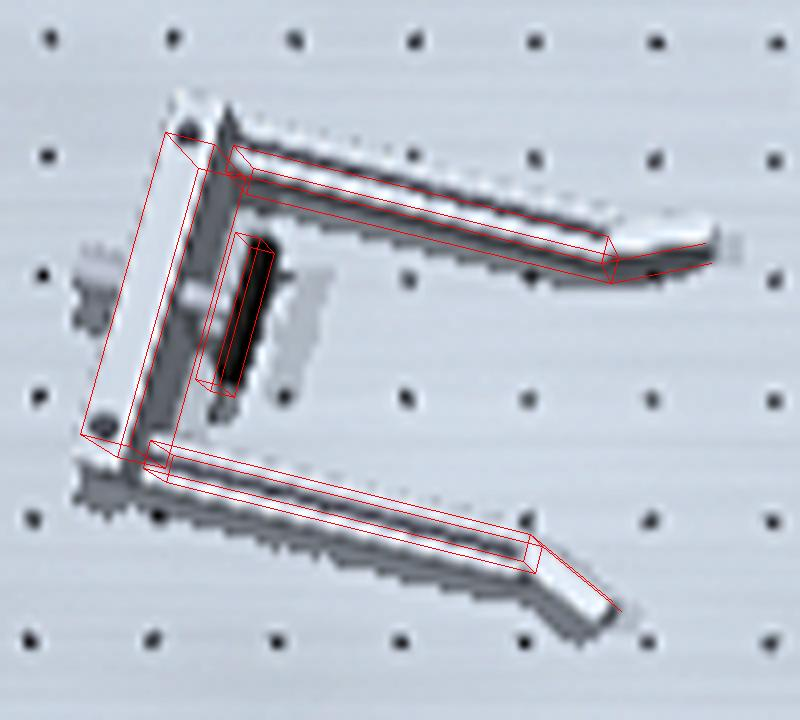

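View pics/o4.png

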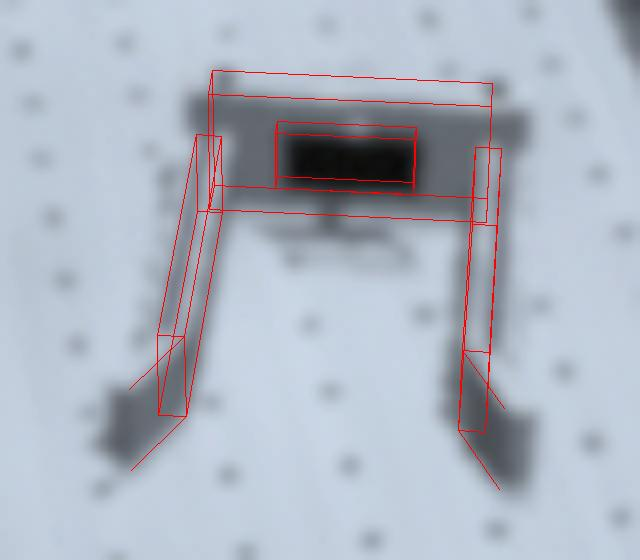

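Run:
```python
from m import *
t=cap("top"); s=cap("side")
crop(t,135,130,182,192,12,"pics/d1.png"); crop(t,175,140,225,200,12,"pics/d2.png")
```

```text
(no output)
```

View pics/d1.png

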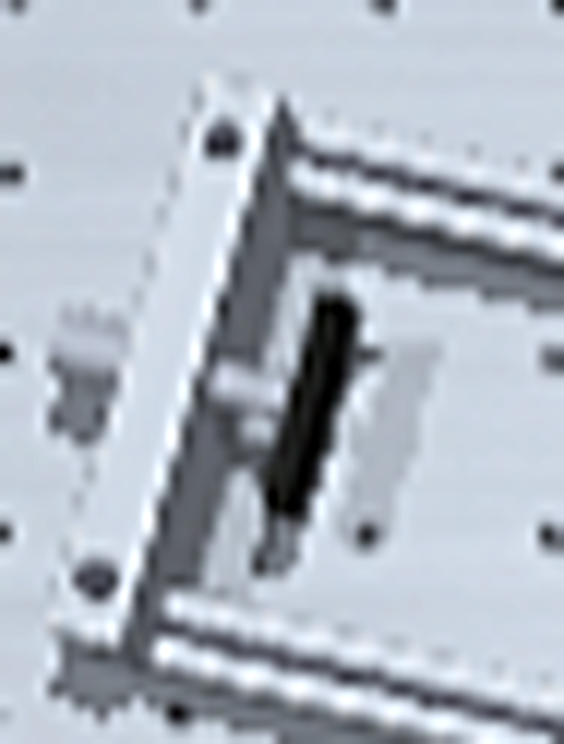

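View pics/d2.png

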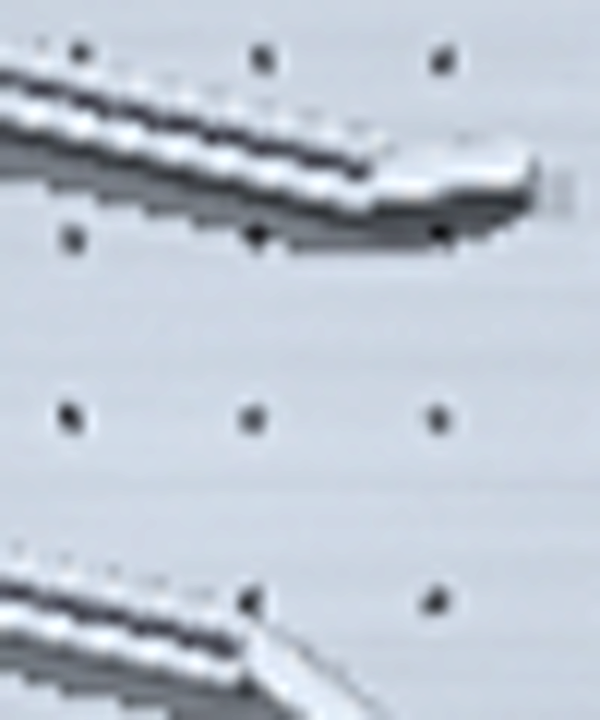

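```bash
cat > b.py <<'E'
from m import *
t=cap("top"); s=cap("side")
A=un([[300,140],[165,628],[222,138],[97,580],[290,195],[345,300],[300,515]],(135,130,182,192),12)
B=un([[365,168],[240,648],[365,210]],(175,140,225,200),12)
S=un([[108,385],[535,415],[128,465],[515,490]],(220,130,300,200),8)
def f(v):
    p=v[:3];g,w,xs,c=v[3:]
    L=np.array([[175,-g,40],[175,g,40],[187,-w,60],[187,w,60],[175,-56,40],[xs,-30,58],[xs,30,58],[20,-g,40],[20,g,40],[20,-56,40]])/1e3
    M=np.array([[-18,c,40],[-18,-c,40],[-18,c-4,0],[-18,4-c,0]])/1e3
    return np.r_[(proj(t,T(p,L))-np.r_[A,B]).ravel(),.5*(proj(s,T(p,M))-S).ravel()]
r=least_squares(f,[.6,.11,1.32,64,60,155,76],loss='soft_l1',x_scale=[.01,.01,.1,1,1,1,1]); print(np.round(r.x,4),np.degrees(r.x[2])); print(np.round(f(r.x).reshape(-1,2),2).tolist())
dp=r.x[:3]; np.save("dp.npy",dp)
over(t,dock,dp,(130,125,230,215),8,"pics/o3.png");over(s,dock,dp,(220,130,300,200),8,"pics/o4.png")
E
python3 b.py
```

```text
[6.008000e-01 1.108000e-01 1.327000e+00 6.694570e+01 6.050690e+01
 1.437383e+02 8.316370e+01] 76.03148064673252
[[-0.59, 0.61], [-0.79, 0.06], [0.37, 0.24], [0.22, 0.2], [-0.68, -0.73], [0.88, -0.58], [-0.53, -0.26], [0.84, 0.04], [0.34, 0.39], [-0.04, -0.2], [0.16, 0.12], [-0.2, -0.3], [-0.3, 0.19], [0.11, 0.03]]
```

View pics/o3.png

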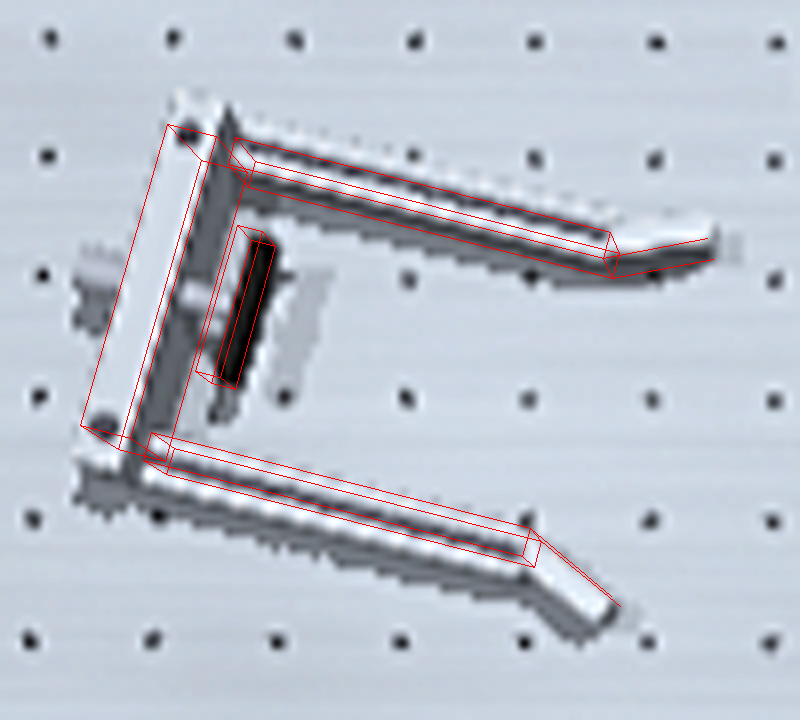

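View pics/o4.png

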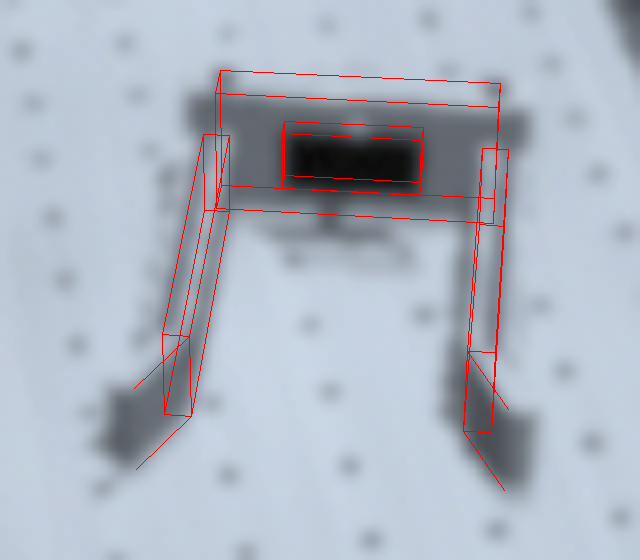

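```bash
cat > mv.py <<'E'
from m import *
def frame(s):
    from scipy.spatial.transform import Rotation as Ro
    return Ro.from_euler('xyz',s["tool_rot"]).as_matrix()
def to(target,yaw_deg=None):
    s=arm.read_state(); R=frame(s); d=R.T@(np.array(target)-s["position"])*1e3
    tw=None
    if yaw_deg is not None:
        tw=-((np.radians(yaw_deg)-s["tool_rot"][2]+np.pi)%(2*np.pi)-np.pi)
    print("delta mm",np.round(d,1),"twist",tw)
def st():
    s=arm.read_state(); print("t",round(s["t"],2),"pos",np.round(s["position"],4),"rpy",np.round(s["tool_rot"],4),"yawdeg",np.degrees(s["tool_rot"][2]).round(2),"F",np.round(s["force"],2),"op",round(s["opening"],3),"j",np.round(s["joint_positions"],2)); return s
E
python3 - <<'E'
from mv import *
t=cap("top")
print("feet",np.round(back(t,[[243,132],[296,136],[243,241],[360,256],[357,147],[191,252],[137,267]],0),3)[:,:2].tolist())
to([.52,.28,.231],186.8)
to([.578,-.347,.231],186.8)
E
```

```text
feet [[0.753, -0.004], [0.741, -0.18], [0.394, -0.006], [0.346, -0.384], [0.705, -0.383], [0.358, 0.16], [0.31, 0.331]]
delta mm [-4.225e+02 -2.373e+02  3.000e-01] twist -0.3984808508192459
delta mm [-6.514e+02 -8.239e+02  3.000e-01] twist -0.3984808508192459
```

```bash
python3 -m handwheel '[{"hand":0.3,"delta_pos":[-42,-24,0],"twist":-0.04},{"hand":0.3,"delta_pos":[-84,-47,0],"twist":-0.08},{"hand":0.3,"delta_pos":[-127,-71,0],"twist":-0.12},{"hand":0.3,"delta_pos":[-169,-95,0],"twist":-0.16},{"hand":0.3,"delta_pos":[-211,-119,0],"twist":-0.2},{"hand":0.3,"delta_pos":[-253,-142,0],"twist":-0.24},{"hand":0.3,"delta_pos":[-295,-166,0],"twist":-0.28},{"hand":0.3,"delta_pos":[-338,-190,0],"twist":-0.32},{"hand":0.3,"delta_pos":[-380,-213,0],"twist":-0.36},{"hand":0.3,"delta_pos":[-422,-237,0],"twist":-0.398}]'
python3 - <<'E'
from mv import *
st(); to([.578,-.200,.231],186.8); to([.578,-.347,.17],186.8)
E
```

```text
t: 1.95
position: [0.5209, 0.2788, 0.2315]
tool_rot: [3.141, 0.0, -3.022]
force: [0.4, 0.7, 0.8]
opening: 0.7
t 1.95 pos [0.5209 0.2788 0.2315] rpy [ 3.1414e+00  5.0000e-04 -3.0218e+00] yawdeg -173.14 F [0.42 0.66 0.75] op 0.7 j [ 0.44  0.4   1.74  0.    1.01 -1.25]
delta mm [ 6.000e-01 -4.822e+02  4.000e-01] twist 0.0011318587681525827
delta mm [  18.2 -628.2   61.4] twist 0.0011318587681525827
```

```bash
python3 -m handwheel '[{"hand":0.3,"delta_pos":[0,-48,0],"twist":0},{"hand":0.3,"delta_pos":[0,-96,0],"twist":0},{"hand":0.3,"delta_pos":[0,-145,0],"twist":0},{"hand":0.3,"delta_pos":[1,-193,0],"twist":0},{"hand":0.3,"delta_pos":[2,-241,0],"twist":0},{"hand":0.3,"delta_pos":[4,-290,0],"twist":0},{"hand":0.3,"delta_pos":[6,-338,0],"twist":0},{"hand":0.3,"delta_pos":[8,-386,0],"twist":0},{"hand":0.3,"delta_pos":[10,-434,0],"twist":0},{"hand":0.3,"delta_pos":[13,-482,0],"twist":0}]'
python3 - <<'E'
from mv import *
st(); to([.578,-.347,.16],186.8)
E
```

```text
t: 2.95
position: [0.5656, -0.2034, 0.2316]
tool_rot: [3.142, 0.001, -3.022]
force: [1.4, -0.2, -0.1]
opening: 0.699
t 2.95 pos [ 0.5656 -0.2034  0.2316] rpy [ 3.1416e+00  9.0000e-04 -3.0219e+00] yawdeg -173.14 F [ 1.39 -0.21 -0.09] op 0.699 j [-0.4   0.41  1.71  0.    1.02 -2.09]
delta mm [   4.9 -144.1   71.6] twist 0.0010100886927641994
```

```bash
python3 -m handwheel '[{"hand":0.3,"delta_pos":[1,-36,5],"twist":0},{"hand":0.3,"delta_pos":[2,-72,10],"twist":0},{"hand":0.3,"delta_pos":[4,-108,20],"twist":0},{"hand":0.3,"delta_pos":[5,-146,40],"twist":0},{"hand":0.3,"delta_pos":[5,-146,60],"twist":0},{"hand":0.3,"delta_pos":[5,-146,70],"twist":0},{"hand":0.3,"delta_pos":[5,-146,70],"twist":0},{"hand":0.3,"delta_pos":[5,-146,70],"twist":0},{"hand":0.3,"delta_pos":[5,-146,70],"twist":0},{"hand":0.3,"delta_pos":[5,-146,70],"twist":0}]'
python3 - <<'E'
from mv import *
st(); to([.578,-.347,.072],186.8)
t=cap("top"); s=cap("side")
crop(t,300,130,390,230,6,"pics/g1.png"); crop(s,220,190,330,310,5,"pics/g2.png")
E
```

```text
t: 3.95
position: [0.5787, -0.3487, 0.1628]
tool_rot: [-3.141, 0.002, -3.021]
force: [0.3, -0.2, 0.0]
opening: 0.699
t 3.95 pos [ 0.5787 -0.3487  0.1628] rpy [-3.1406e+00  2.1000e-03 -3.0212e+00] yawdeg -173.1 F [ 0.32 -0.16  0.  ] op 0.699 j [-0.59  0.58  1.6   0.    0.96 -2.28]
delta mm [ 0.7  1.9 90.8] twist 0.001706150125885486
```

View pics/g2.png

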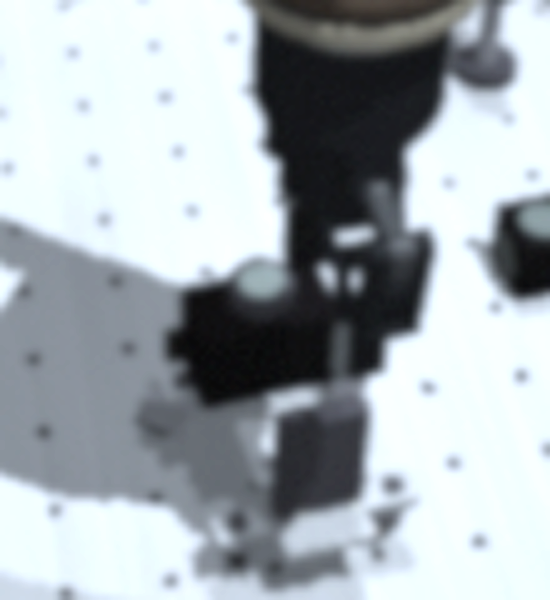

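View pics/g1.png

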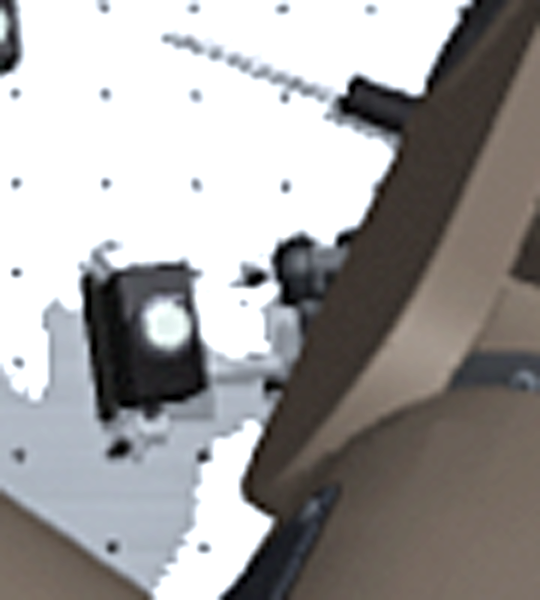

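Run:
```python
from mv import *
s=cap("side")
T0=[.5787,-.3487,.163]
q=(proj(s,[T0,[.5787,-.3487,.108],[.573+.045*.118,-.302-.045*.993,.108]])+.5-[220,190])*5
print(q.round())
cp=[.573,-.302,np.radians(96.8)]
over(s,caddy+[tuple(T([0,0,0],[[0,0,0]])) *2][:0],cp,(240,225,320,315),6,"pics/g3.png")
```

```text
[[332. 324.]
 [325. 410.]
 [323. 407.]]
```

View pics/g3.png

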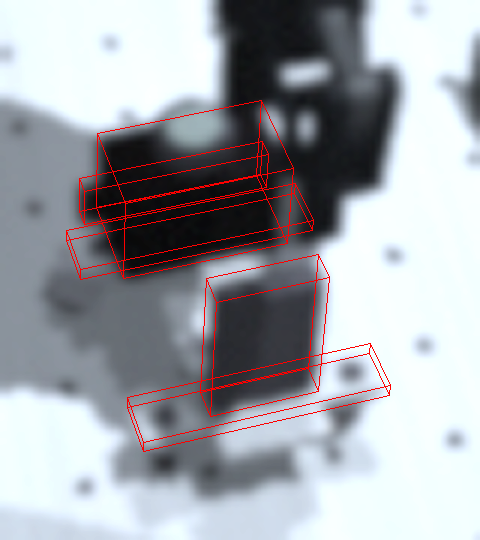

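```bash
python3 -m handwheel '[{"hand":0.3,"delta_pos":[1,2,20],"twist":0},{"hand":0.3,"delta_pos":[1,2,40],"twist":0},{"hand":0.3,"delta_pos":[1,2,60],"twist":0},{"hand":0.3,"delta_pos":[1,2,80],"twist":0},{"hand":0.3,"delta_pos":[1,2,90],"twist":0},{"hand":0.3,"delta_pos":[1,2,90],"twist":0},{"hand":0.3,"delta_pos":[1,2,90],"twist":0},{"hand":0.3,"delta_pos":[1,2,90],"twist":0},{"hand":0.6,"delta_pos":[1,2,90],"twist":0},{"hand":0.6,"delta_pos":[1,2,90],"twist":0}]'
python3 - <<'E'
from mv import *
st()
t=cap("top"); s=cap("side")
crop(s,240,210,320,315,7,"pics/g4.png")
E
```

```text
t: 5.1
position: [0.5776, -0.3472, 0.0729]
tool_rot: [-3.14, 0.002, -3.022]
force: [0.5, -0.1, -0.8]
opening: 0.402
t 5.1 pos [ 0.5776 -0.3472  0.0729] rpy [-3.1404e+00  2.3000e-03 -3.0215e+00] yawdeg -173.12 F [ 0.55 -0.08 -0.77] op 0.402 j [-0.59  0.69  1.66  0.    0.79 -2.28]
```

View pics/g4.png

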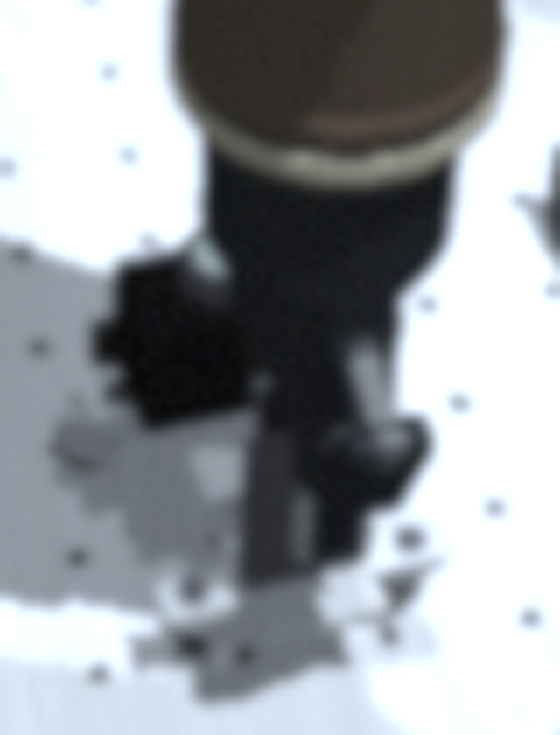

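```bash
python3 -m handwheel '[{"hand":0.8,"delta_pos":[0,0,0],"twist":0},{"hand":0.9,"delta_pos":[0,0,0],"twist":0},{"hand":1,"delta_pos":[0,0,0],"twist":0},{"hand":1,"delta_pos":[0,0,0],"twist":0},{"hand":1,"delta_pos":[0,0,0],"twist":0},{"hand":1,"delta_pos":[0,0,0],"twist":0},{"hand":1,"delta_pos":[0,0,0],"twist":0},{"hand":1,"delta_pos":[0,0,0],"twist":0},{"hand":1,"delta_pos":[0,0,0],"twist":0},{"hand":1,"delta_pos":[0,0,0],"twist":0}]'
python3 - <<'E'
from mv import *
st()
t=cap("top"); s=cap("side")
crop(t,290,140,390,230,7,"pics/g5.png")
E
```

```text
t: 6.2
position: [0.5776, -0.3472, 0.0728]
tool_rot: [-3.14, 0.002, -3.022]
force: [0.0, 0.1, 5.7]
opening: 0.13
t 6.2 pos [ 0.5776 -0.3472  0.0728] rpy [-3.1405e+00  2.2000e-03 -3.0216e+00] yawdeg -173.12 F [0.01 0.11 5.67] op 0.13 j [-0.59  0.69  1.66  0.    0.79 -2.28]
```

View pics/g5.png

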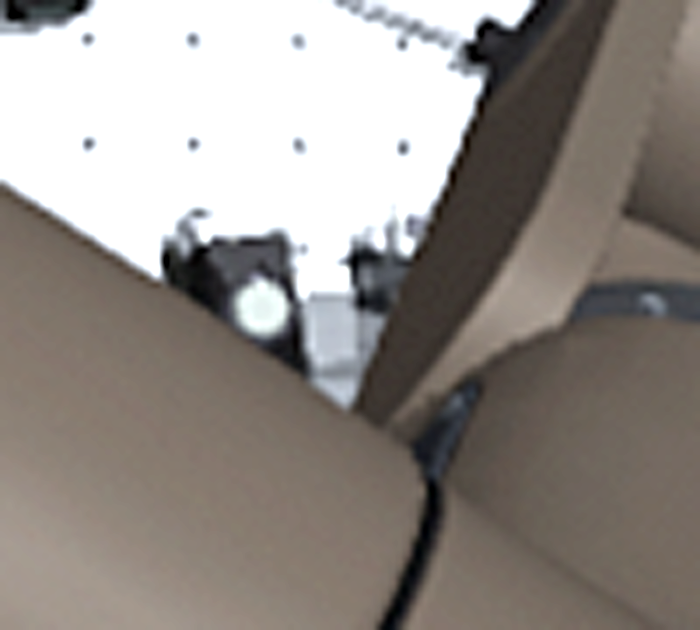

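```bash
python3 -m handwheel '[{"hand":1,"delta_pos":[0,6,0],"twist":0},{"hand":1,"delta_pos":[0,16,0],"twist":0},{"hand":1,"delta_pos":[0,26,0],"twist":0},{"hand":1,"delta_pos":[0,36,0],"twist":0},{"hand":1,"delta_pos":[0,46,0],"twist":0},{"hand":1,"delta_pos":[0,56,0],"twist":0},{"hand":1,"delta_pos":[0,66,0],"twist":0},{"hand":1,"delta_pos":[0,76,0],"twist":0},{"hand":1,"delta_pos":[0,84,0],"twist":0},{"hand":1,"delta_pos":[0,90,0],"twist":0}]'
python3 - <<'E'
from mv import *
st()
t=cap("top"); s=cap("side")
crop(s,225,180,325,290,7,"pics/r1.png"); crop(t,270,150,360,230,7,"pics/r2.png")
E
```

```text
t: 7.3
position: [0.5667, -0.2567, 0.0728]
tool_rot: [-3.141, 0.002, -3.021]
force: [-0.2, -1.9, 6.4]
opening: 0.131
t 7.3 pos [ 0.5667 -0.2567  0.0728] rpy [-3.1405e+00  2.3000e-03 -3.0211e+00] yawdeg -173.1 F [-0.16 -1.87  6.45] op 0.131 j [-0.47  0.63  1.79  0.    0.72 -2.17]
```

View pics/r1.png

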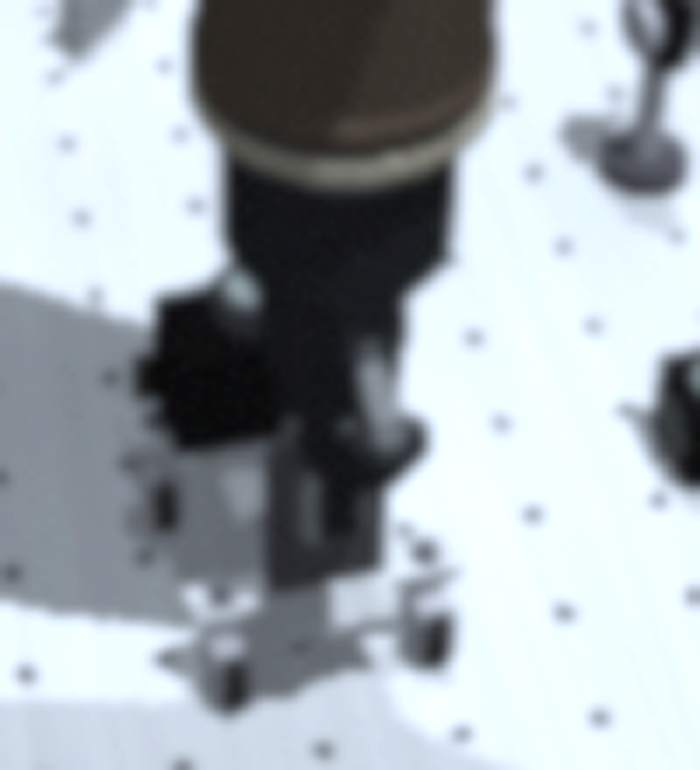

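View pics/r2.png

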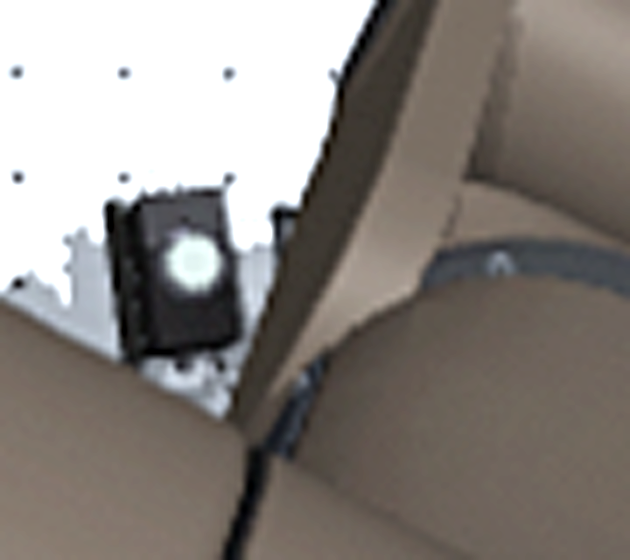

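Run:
```python
from mv import *
s=cap("side");w=(225,180,325,290)
P=back(s,un([[270,588],[380,566]],w,7),.042); print(P.round(4), P.mean(0)); 
h=np.radians(96.9); G=np.array([.5667,-.2567]); x=np.array([np.cos(h),np.sin(h)]); y=np.array([-x[1],x[0]])
d=P[:,:2]-G; print("in tool/caddy frame",(d@np.c_[x,y]*1e3).round(1))
cp=np.r_[G+.045*x,h]; print(cp)
over(s,caddy,cp,w,7,"pics/r3.png"); over(cap("top"),caddy,cp,(270,150,360,230),7,"pics/r4.png")
```

```text
[[ 0.5471 -0.2591  0.042 ]
 [ 0.5876 -0.2547  0.042 ]] [ 0.56737235 -0.25693045  0.042     ]
in tool/caddy frame [[ -0.1  19.7]
 [ -0.5 -21. ]]
[ 0.56129384 -0.21202592  1.69122405]
```

View pics/r3.png

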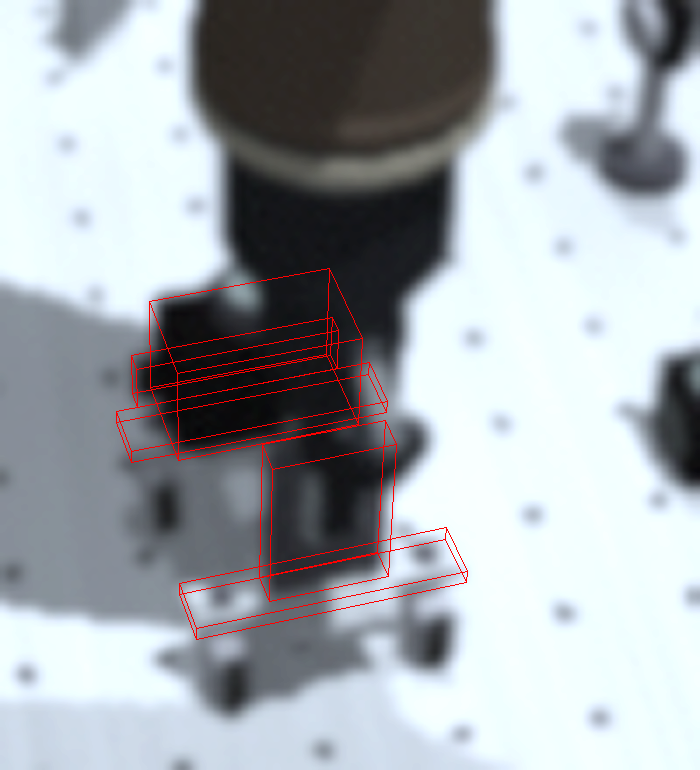

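View pics/r4.png

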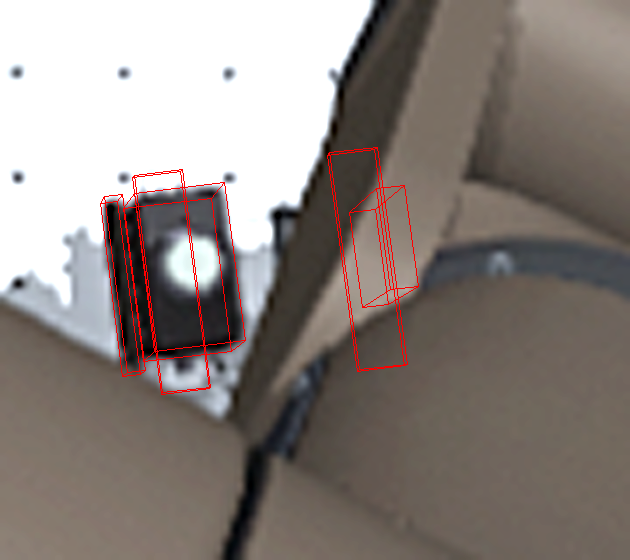

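```bash
cat > arc.py <<'E'
from mv import *
from scipy.interpolate import CubicHermiteSpline
dp=np.load("dp.npy")
def plan(i0,i1,N=20):
    A=np.array([.5613,-.2120]);hA=np.radians(96.9); hB=dp[2]; B=dp[:2]-.1*np.array([np.cos(hB),np.sin(hB)])
    L=.228; d=lambda h:np.array([np.cos(h),np.sin(h)])
    sp=CubicHermiteSpline([0,1],[A,B],[L*d(hA),L*d(hB)])
    s=arm.read_state();R=frame(s)
    for i in range(i0,i1+1):
        u=i/N; v=sp(u,1); h=np.arctan2(v[1],v[0]); G=np.r_[sp(u)-.045*d(h),s["position"][2]]
        print(i,(R.T@(G-s["position"])*1e3).round(1),"tw",round(-(h+np.pi/2-s["tool_rot"][2]+np.pi)%(2*np.pi)-np.pi if 0 else -(((h+np.pi/2-s["tool_rot"][2]+np.pi)%(2*np.pi))-np.pi),3))
E
python3 -c "
from arc import *
plan(1,10)"
```

```text
1 [ 0.7 11.4 -0. ] tw 0.02
2 [ 1.2 22.8 -0. ] tw 0.04
3 [ 1.5 34.2 -0. ] tw 0.06
4 [ 1.6 45.6 -0. ] tw 0.079
5 [ 1.5 57.  -0. ] tw 0.098
6 [ 1.1 68.4 -0. ] tw 0.117
7 [ 0.5 79.8 -0.1] tw 0.136
8 [-0.3 91.1 -0.1] tw 0.155
9 [-1.400e+00  1.025e+02 -1.000e-01] tw 0.173
10 [-2.600e+00  1.138e+02 -1.000e-01] tw 0.192
```

```bash
python3 -m handwheel '[{"hand":1,"delta_pos":[0.7,10,0],"twist":0.02},{"hand":1,"delta_pos":[1.2,22,0],"twist":0.04},{"hand":1,"delta_pos":[1.5,34,0],"twist":0.06},{"hand":1,"delta_pos":[1.6,45.5,0],"twist":0.08},{"hand":1,"delta_pos":[1.5,57,0],"twist":0.1},{"hand":1,"delta_pos":[1.1,68.5,0],"twist":0.12},{"hand":1,"delta_pos":[0.5,80,0],"twist":0.137},{"hand":1,"delta_pos":[-0.3,91,0],"twist":0.155},{"hand":1,"delta_pos":[-1.4,102.5,0],"twist":0.173},{"hand":1,"delta_pos":[-2.6,114,0],"twist":0.192}]'; python3 -c "
from arc import *
st();plan(11,20)"
```

```text
t: 8.5
position: [0.5549, -0.1422, 0.0728]
tool_rot: [-3.141, 0.002, 3.07]
force: [-1.2, -2.4, 6.3]
opening: 0.135
t 8.5 pos [ 0.5549 -0.1422  0.0728] rpy [-3.1413e+00  1.5000e-03  3.0697e+00] yawdeg 175.88 F [-1.19 -2.4   6.29] op 0.135 j [-0.3   0.58  1.91  0.    0.65 -1.8 ]
11 [ 0.  10.2 -0. ] tw 0.017
12 [ 0.5 21.6 -0. ] tw 0.035
13 [ 0.8 33.  -0. ] tw 0.053
14 [ 0.9 44.4 -0. ] tw 0.07
15 [ 0.8 55.8 -0. ] tw 0.088
16 [ 0.5 67.2 -0. ] tw 0.105
17 [-0.1 78.6 -0. ] tw 0.122
18 [-0.8 90.  -0. ] tw 0.139
19 [ -1.7 101.4  -0. ] tw 0.155
20 [ -2.9 112.7  -0. ] tw 0.172
```

```bash
python3 -m handwheel '[{"hand":1,"delta_pos":[0,10.5,0],"twist":0.017},{"hand":1,"delta_pos":[0.5,21.5,0],"twist":0.035},{"hand":1,"delta_pos":[0.8,33,0],"twist":0.053},{"hand":1,"delta_pos":[0.9,44.5,0],"twist":0.07},{"hand":1,"delta_pos":[0.8,56,0],"twist":0.088},{"hand":1,"delta_pos":[0.5,67,0],"twist":0.105},{"hand":1,"delta_pos":[-0.1,78.5,0],"twist":0.122},{"hand":1,"delta_pos":[-0.8,90,0],"twist":0.139},{"hand":1,"delta_pos":[-1.7,101.5,0],"twist":0.155},{"hand":1,"delta_pos":[-2.9,112.5,0],"twist":0.172}]'
python3 - <<'E'
from arc import *
s0=st()
s=cap("side"); t=cap("top")
h=s0["tool_rot"][2]-np.pi/2; x=np.array([np.cos(h),np.sin(h)]); cp=np.r_[s0["position"][:2]+.045*x,h]; np.save("cp.npy",cp)
a=dp[2]; d=cp[:2]-dp[:2]; print("caddy in dock mm",(d@np.array([[np.cos(a),-np.sin(a)],[np.sin(a),np.cos(a)]])*1e3).round(1),"dh deg",np.degrees(h-a))
crop(s,215,130,305,240,7,"pics/e1.png"); crop(t,130,120,290,220,5,"pics/e2.png")
E
```

```text
t: 9.5
position: [0.565, -0.0292, 0.0728]
tool_rot: [-3.141, 0.001, 2.897]
force: [-3.0, -1.6, 7.9]
opening: 0.134
t 9.5 pos [ 0.565  -0.0292  0.0728] rpy [-3.1414e+00  5.0000e-04  2.8973e+00] yawdeg 166.01 F [-3.03 -1.57  7.94] op 0.134 j [-0.1   0.57  1.92 -0.    0.64 -1.43]
caddy in dock mm [-99.5   1. ] dh deg -0.025785266883369327
```

View pics/e1.png

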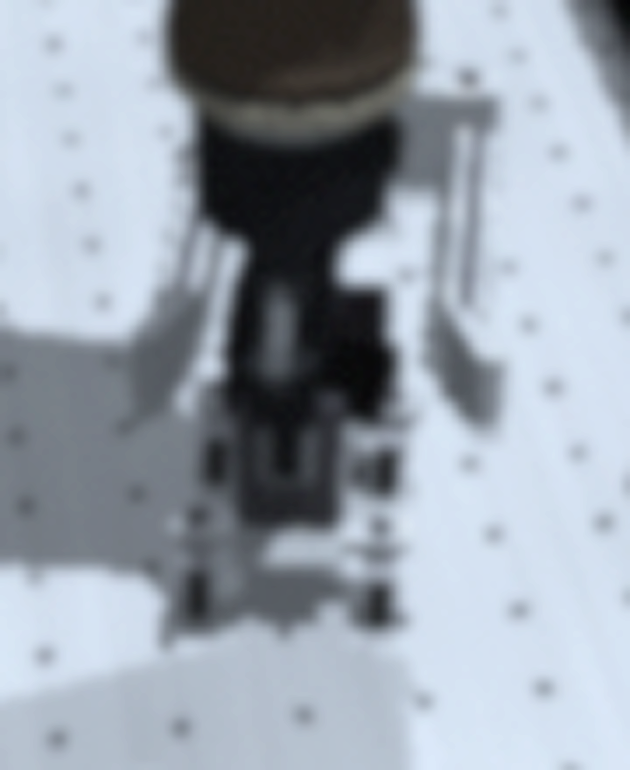

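View pics/e2.png

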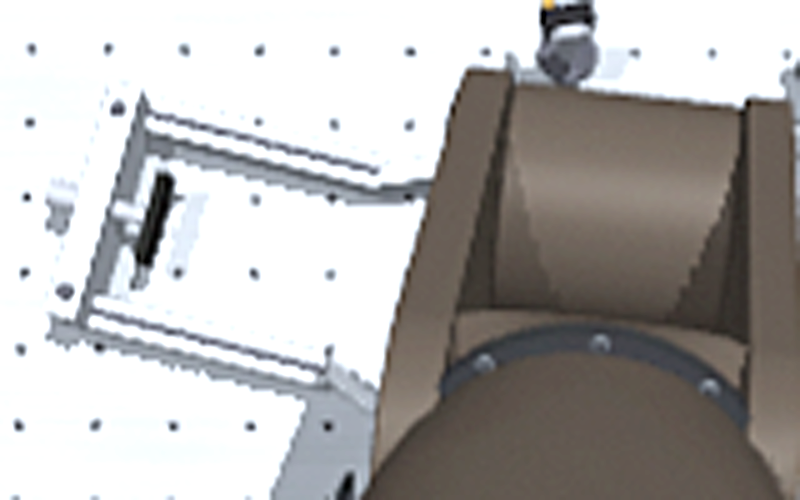

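```bash
python3 -m handwheel '[{"hand":1,"delta_pos":[-0.1,5,0],"twist":0},{"hand":1,"delta_pos":[-0.2,11,0],"twist":0},{"hand":1,"delta_pos":[-0.4,17,0],"twist":0},{"hand":1,"delta_pos":[-0.5,23,0],"twist":0},{"hand":1,"delta_pos":[-0.7,29,0],"twist":0},{"hand":1,"delta_pos":[-0.8,35,0],"twist":0},{"hand":1,"delta_pos":[-1,41,0],"twist":0},{"hand":1,"delta_pos":[-1,46,0],"twist":0},{"hand":1,"delta_pos":[-1,50,0],"twist":0},{"hand":1,"delta_pos":[-1,52,0],"twist":0}]'
cat > look.py <<'E'
from arc import *
import sys
s0=st()
s=cap("side"); t=cap("top")
h=s0["tool_rot"][2]-np.pi/2; x=np.array([np.cos(h),np.sin(h)]); cp=np.r_[s0["position"][:2]+.045*x,h]
a=dp[2]; RR=np.array([[np.cos(a),-np.sin(a)],[np.sin(a),np.cos(a)]]); d=cp[:2]-dp[:2]; print("caddy in dock mm",(d@RR*1e3).round(1),"dh deg",np.degrees(h-a),"F dock",s0["force"][:2]@RR)
n=sys.argv[1]
crop(s,215,120,305,230,7,f"pics/e1{n}.png"); crop(t,130,120,290,220,5,f"pics/e2{n}.png")
E
python3 look.py b
```

```text
t: 10.6
position: [0.5781, 0.0227, 0.0728]
tool_rot: [3.141, 0.0, 2.899]
force: [-0.6, -1.5, 6.8]
opening: 0.134
t 10.6 pos [0.5781 0.0227 0.0728] rpy [3.1414e+00 2.0000e-04 2.8986e+00] yawdeg 166.08 F [-0.6  -1.52  6.8 ] op 0.134 j [-0.01  0.59  1.89  0.    0.66 -1.34]
caddy in dock mm [-45.9   0.8] dh deg 0.044396545245136025 F dock [-1.61885903  0.21550558]
```

View pics/e1b.png

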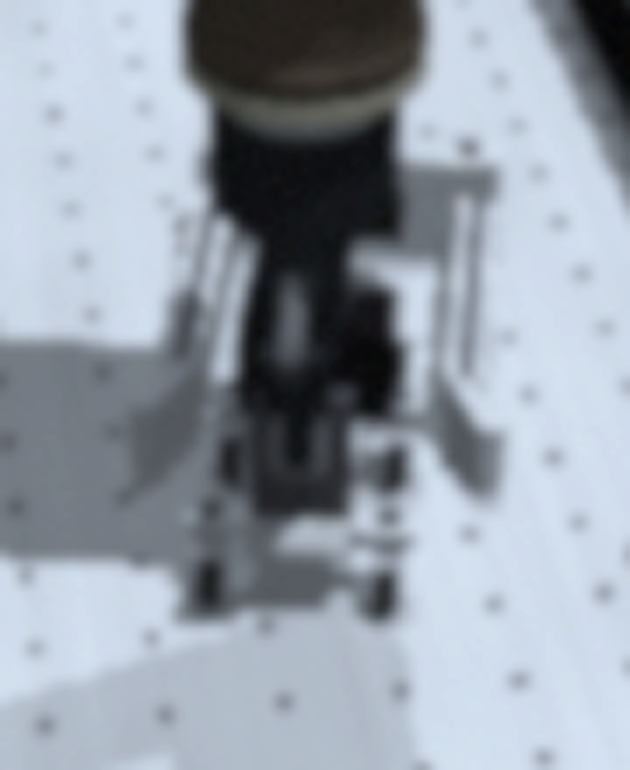

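View pics/e2b.png

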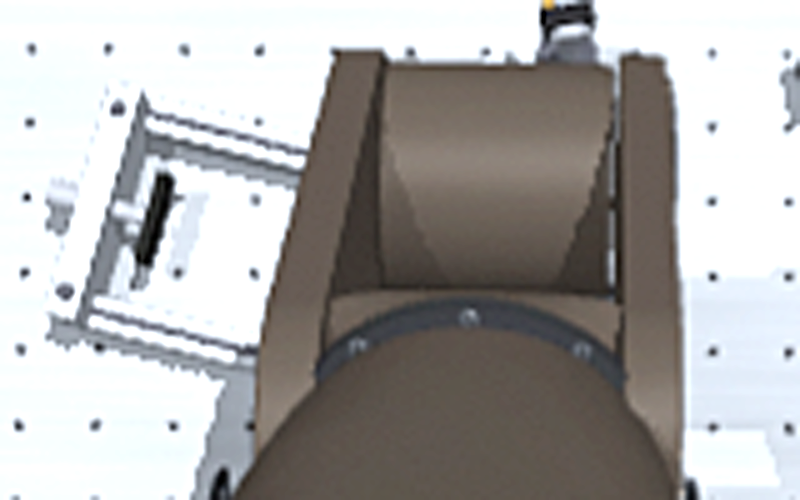

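```bash
python3 -m handwheel '[{"hand":1,"delta_pos":[0,3,0],"twist":0},{"hand":1,"delta_pos":[-0.1,7,0],"twist":0},{"hand":1,"delta_pos":[-0.2,11,0],"twist":0},{"hand":1,"delta_pos":[-0.3,15,0],"twist":0},{"hand":1,"delta_pos":[-0.4,19,0],"twist":0},{"hand":1,"delta_pos":[-0.5,23,0],"twist":0},{"hand":1,"delta_pos":[-0.5,27,0],"twist":0},{"hand":1,"delta_pos":[-0.5,31,0],"twist":0},{"hand":1,"delta_pos":[-0.5,34,0],"twist":0},{"hand":1,"delta_pos":[-0.5,36,0],"twist":0}]'; python3 look.py c
```

```text
t: 11.7
position: [0.5866, 0.0583, 0.0728]
tool_rot: [3.141, -0.0, 2.899]
force: [-0.3, -0.5, 6.1]
opening: 0.133
t 11.7 pos [0.5866 0.0583 0.0728] rpy [ 3.1414e+00 -4.0000e-04  2.8990e+00] yawdeg 166.1 F [-0.35 -0.52  6.06] op 0.133 j [ 0.05  0.6   1.87  0.    0.68 -1.28]
caddy in dock mm [-9.4  1.2] dh deg 0.06803132904972589 F dock [-0.58392302  0.21270365]
```

View pics/e1c.png

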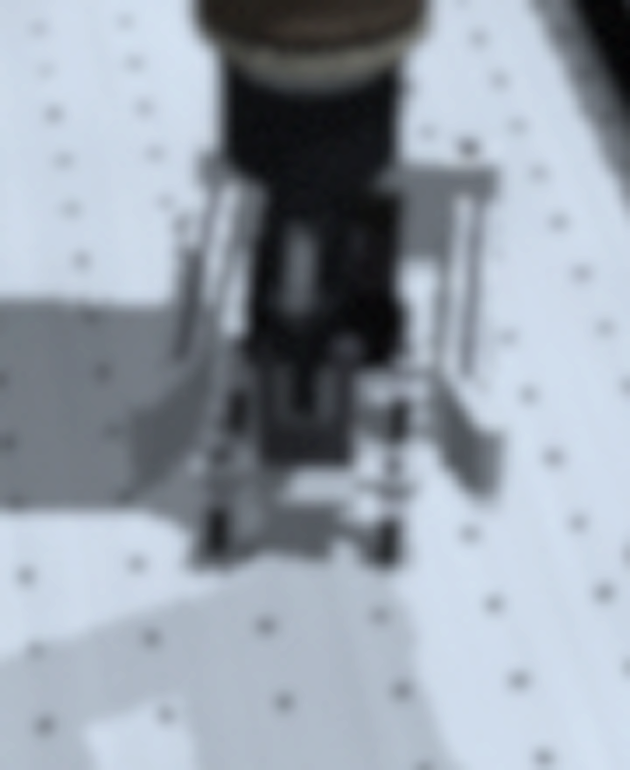

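```bash
python3 -m handwheel '[{"hand":1,"delta_pos":[-0.2,3,0],"twist":0},{"hand":1,"delta_pos":[-0.4,7,0],"twist":0},{"hand":1,"delta_pos":[-0.6,11,0],"twist":0},{"hand":1,"delta_pos":[-0.8,15,0],"twist":0},{"hand":1,"delta_pos":[-1,19,0],"twist":0},{"hand":1,"delta_pos":[-1,23,0],"twist":0},{"hand":1,"delta_pos":[-1,27,0],"twist":0},{"hand":1,"delta_pos":[-1,31,0],"twist":0},{"hand":1,"delta_pos":[-1,34,0],"twist":0},{"hand":1,"delta_pos":[-1,36,0],"twist":0}]'; python3 look.py d
```

```text
t: 12.8
position: [0.5956, 0.0938, 0.0728]
tool_rot: [3.141, -0.001, 2.899]
force: [-1.0, -1.7, 5.2]
opening: 0.131
t 12.8 pos [0.5956 0.0938 0.0728] rpy [ 3.1414e+00 -8.0000e-04  2.8995e+00] yawdeg 166.13 F [-0.96 -1.72  5.16] op 0.131 j [ 0.11  0.61  1.84  0.    0.7  -1.22]
caddy in dock mm [27.3  1.1] dh deg 0.09554289918865916 F dock [-1.90482676  0.51724592]
```

View pics/e1d.png

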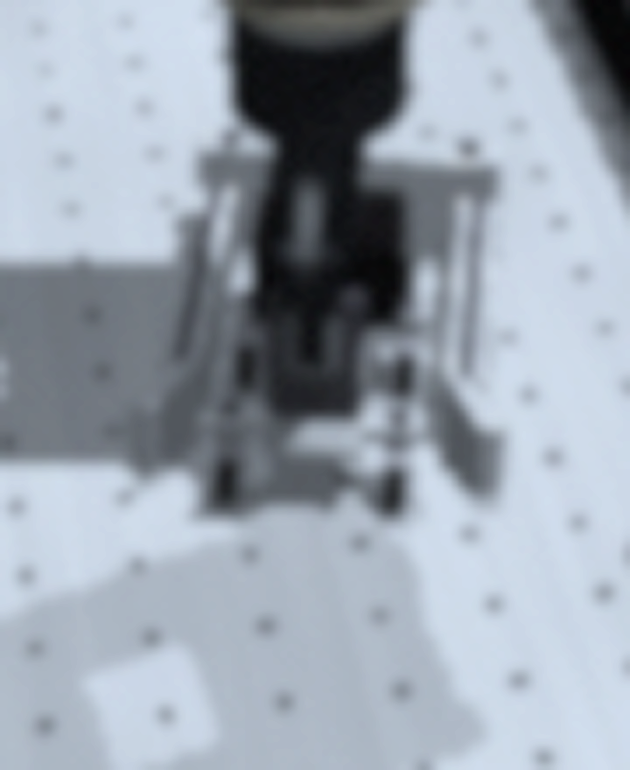

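```bash
python3 -m handwheel '[{"hand":1,"delta_pos":[-0.2,4,0],"twist":0},{"hand":1,"delta_pos":[-0.4,8,0],"twist":0},{"hand":1,"delta_pos":[-0.6,12,0],"twist":0},{"hand":1,"delta_pos":[-0.8,16,0],"twist":0},{"hand":1,"delta_pos":[-1,20,0],"twist":0},{"hand":1,"delta_pos":[-1,24,0],"twist":0},{"hand":1,"delta_pos":[-1,27,0],"twist":0},{"hand":1,"delta_pos":[-1,30,0],"twist":0},{"hand":1,"delta_pos":[-1,32,0],"twist":0},{"hand":1,"delta_pos":[-1,33,0],"twist":0}]'; python3 look.py e
```

```text
t: 13.9
position: [0.6038, 0.1264, 0.0728]
tool_rot: [3.141, -0.001, 2.9]
force: [0.4, -1.0, 5.3]
opening: 0.135
t 13.9 pos [0.6038 0.1264 0.0728] rpy [ 3.1414e+00 -1.2000e-03  2.8999e+00] yawdeg 166.15 F [ 0.44 -0.96  5.28] op 0.135 j [ 0.16  0.62  1.8   0.    0.72 -1.17]
caddy in dock mm [60.8  0.9] dh deg 0.11887490029062557 F dock [-0.82917742 -0.66243829]
```

View pics/e1e.png

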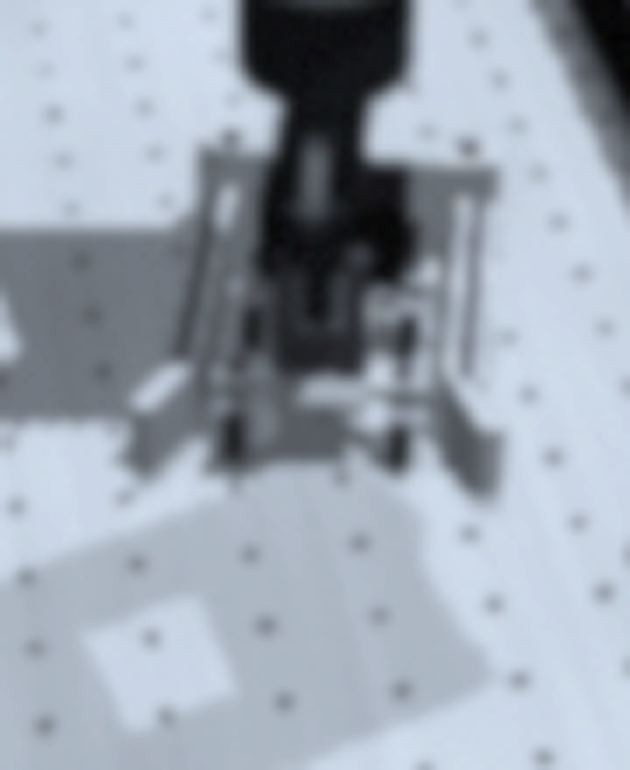

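View pics/e2e.png

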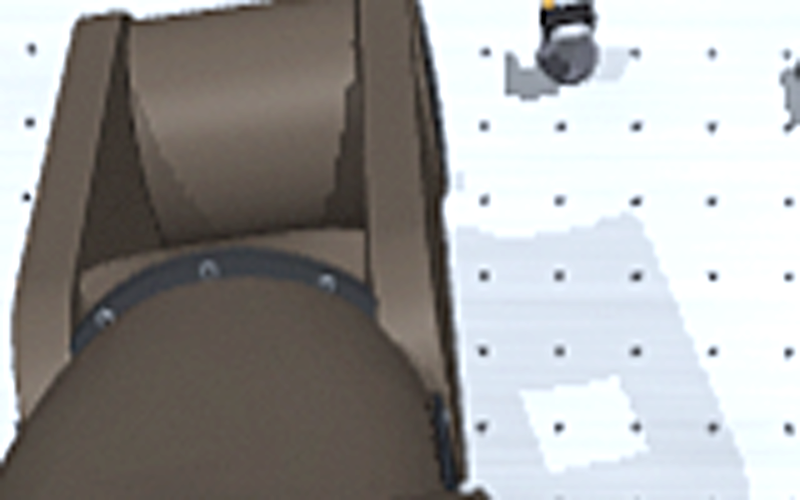

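```bash
python3 -m handwheel '[{"hand":1,"delta_pos":[0,0.5,0],"twist":0},{"hand":1,"delta_pos":[0,1,0],"twist":0},{"hand":1,"delta_pos":[0,1.5,0],"twist":0},{"hand":1,"delta_pos":[0,2,0],"twist":0},{"hand":1,"delta_pos":[0,2.5,0],"twist":0},{"hand":1,"delta_pos":[0,3,0],"twist":0},{"hand":1,"delta_pos":[0,3.5,0],"twist":0},{"hand":1,"delta_pos":[0,4,0],"twist":0},{"hand":1,"delta_pos":[0,4,0],"twist":0},{"hand":1,"delta_pos":[0,4,0],"twist":0}]'
cat > q.py <<'E'
from arc import *
s0=arm.read_state(); h=s0["tool_rot"][2]-np.pi/2; x=np.array([np.cos(h),np.sin(h)]); cp=s0["position"][:2]+.117*x
a=dp[2]; RR=np.array([[np.cos(a),-np.sin(a)],[np.sin(a),np.cos(a)]]); print(round(s0["t"],2),"nose in dock mm",((cp-dp[:2])@RR*1e3).round(2),"F dock",(s0["force"][:2]@RR).round(2),s0["force"][2].round(1),"z",s0["position"][2].round(4))
E
python3 q.py
```

```text
t: 15.0
position: [0.6041, 0.1308, 0.0728]
tool_rot: [3.141, -0.002, 2.9]
force: [0.3, -0.1, 4.7]
opening: 0.133
15.0 nose in dock mm [137.23   1.88] F dock [-0.05 -0.31] 4.7 z 0.0728
```

```bash
python3 -m handwheel '[{"hand":1,"delta_pos":[-0.2,0.3,0],"twist":0},{"hand":1,"delta_pos":[-0.4,0.6,0],"twist":0},{"hand":1,"delta_pos":[-0.6,0.9,0],"twist":0},{"hand":1,"delta_pos":[-0.8,1.2,0],"twist":0},{"hand":1,"delta_pos":[-1,1.5,0],"twist":0},{"hand":1,"delta_pos":[-1,1.8,0],"twist":0},{"hand":1,"delta_pos":[-1,2,0],"twist":0},{"hand":1,"delta_pos":[-1,2,0],"twist":0},{"hand":1,"delta_pos":[-1,2,0],"twist":0},{"hand":1,"delta_pos":[-1,2,0],"twist":0}]'; python3 q.py
```

```text
t: 16.0
position: [0.6052, 0.1327, 0.0728]
tool_rot: [3.141, -0.002, 2.9]
force: [-0.9, -0.5, 7.0]
opening: 0.132
16.0 nose in dock mm [139.3    1.29] F dock [-0.75  0.78] 7.0 z 0.0728
```

```bash
python3 -m handwheel '[{"hand":1,"delta_pos":[0,0.1,0],"twist":0},{"hand":1,"delta_pos":[-0.1,0.3,0],"twist":0},{"hand":1,"delta_pos":[-0.1,0.5,0],"twist":0},{"hand":1,"delta_pos":[-0.2,0.7,0],"twist":0},{"hand":1,"delta_pos":[-0.2,0.8,0],"twist":0},{"hand":1,"delta_pos":[-0.2,0.9,0],"twist":0},{"hand":1,"delta_pos":[-0.2,1,0],"twist":0},{"hand":1,"delta_pos":[-0.2,1,0],"twist":0},{"hand":1,"delta_pos":[-0.2,1,0],"twist":0},{"hand":1,"delta_pos":[-0.2,1,0],"twist":0}]'; python3 q.py
```

```text
t: 17.0
position: [0.6053, 0.1338, 0.0728]
tool_rot: [3.142, -0.002, 2.9]
force: [-0.7, -0.8, 5.6]
opening: 0.13
17.0 nose in dock mm [140.4   1.5] F dock [-0.93  0.54] 5.6 z 0.0728
```

```bash
python3 -m handwheel '[{"hand":1,"delta_pos":[0,0.1,0],"twist":0},{"hand":1,"delta_pos":[-0.1,0.3,0],"twist":0},{"hand":1,"delta_pos":[-0.1,0.5,0],"twist":0},{"hand":1,"delta_pos":[-0.2,0.7,0],"twist":0},{"hand":1,"delta_pos":[-0.2,0.8,0],"twist":0},{"hand":1,"delta_pos":[-0.2,0.8,0],"twist":0},{"hand":1,"delta_pos":[-0.2,0.8,0],"twist":0},{"hand":1,"delta_pos":[-0.2,0.8,0],"twist":0},{"hand":1,"delta_pos":[-0.2,0.8,0],"twist":0},{"hand":1,"delta_pos":[-0.2,0.8,0],"twist":0}]'; python3 q.py
```

```text
t: 18.0
position: [0.6054, 0.1347, 0.0728]
tool_rot: [-3.142, -0.003, 2.9]
force: [-0.1, -0.9, 6.1]
opening: 0.134
18.0 nose in dock mm [141.28   1.65] F dock [-0.94 -0.13] 6.1 z 0.0728
```

```bash
python3 -m handwheel '[{"hand":1,"delta_pos":[-0.1,0.1,0],"twist":0},{"hand":1,"delta_pos":[-0.2,0.3,0],"twist":0},{"hand":1,"delta_pos":[-0.3,0.5,0],"twist":0},{"hand":1,"delta_pos":[-0.4,0.7,0],"twist":0},{"hand":1,"delta_pos":[-0.5,0.8,0],"twist":0},{"hand":1,"delta_pos":[-0.5,0.8,0],"twist":0},{"hand":1,"delta_pos":[-0.5,0.8,0],"twist":0},{"hand":1,"delta_pos":[-0.5,0.8,0],"twist":0},{"hand":1,"delta_pos":[-0.5,0.8,0],"twist":0},{"hand":1,"delta_pos":[-0.5,0.8,0],"twist":0}]'; python3 q.py
```

```text
t: 19.0
position: [0.6057, 0.1355, 0.0728]
tool_rot: [-3.141, -0.003, 2.9]
force: [-1.0, -0.8, 5.5]
opening: 0.132
19.0 nose in dock mm [142.2   1.5] F dock [-0.99  0.77] 5.5 z 0.0728
```

```bash
python3 -m handwheel '[{"hand":1,"delta_pos":[-0.1,0.1,0],"twist":0},{"hand":1,"delta_pos":[-0.2,0.3,0],"twist":0},{"hand":1,"delta_pos":[-0.3,0.5,0],"twist":0},{"hand":1,"delta_pos":[-0.4,0.7,0],"twist":0},{"hand":1,"delta_pos":[-0.5,0.8,0],"twist":0},{"hand":1,"delta_pos":[-0.5,0.8,0],"twist":0},{"hand":1,"delta_pos":[-0.5,0.8,0],"twist":0},{"hand":1,"delta_pos":[-0.5,0.8,0],"twist":0},{"hand":1,"delta_pos":[-0.5,0.8,0],"twist":0},{"hand":1,"delta_pos":[-0.5,0.8,0],"twist":0}]'; python3 q.py
```

```text
t: 20.0
position: [0.6061, 0.1364, 0.0729]
tool_rot: [-3.141, -0.003, 2.9]
force: [-0.8, -1.0, 6.6]
opening: 0.13
20.0 nose in dock mm [143.07   1.38] F dock [-1.15  0.49] 6.6 z 0.0729
```

```bash
python3 -m handwheel '[{"hand":1,"delta_pos":[-0.1,0.1,0],"twist":0},{"hand":1,"delta_pos":[-0.2,0.2,0],"twist":0},{"hand":1,"delta_pos":[-0.3,0.4,0],"twist":0},{"hand":1,"delta_pos":[-0.4,0.6,0],"twist":0},{"hand":1,"delta_pos":[-0.5,0.7,0],"twist":0},{"hand":1,"delta_pos":[-0.5,0.7,0],"twist":0},{"hand":1,"delta_pos":[-0.5,0.7,0],"twist":0},{"hand":1,"delta_pos":[-0.5,0.7,0],"twist":0},{"hand":1,"delta_pos":[-0.5,0.7,0],"twist":0},{"hand":1,"delta_pos":[-0.5,0.7,0],"twist":0}]'; python3 q.py
```

```text
t: 21.0
position: [0.6063, 0.1371, 0.0728]
tool_rot: [-3.141, -0.004, 2.901]
force: [-1.2, -0.5, 6.9]
opening: 0.131
21.0 nose in dock mm [143.86   1.3 ] F dock [-0.76  1.  ] 6.9 z 0.0728
```

```bash
python3 -m handwheel '[{"hand":1,"delta_pos":[-0.1,0.1,0],"twist":0},{"hand":1,"delta_pos":[-0.2,0.2,0],"twist":0},{"hand":1,"delta_pos":[-0.3,0.4,0],"twist":0},{"hand":1,"delta_pos":[-0.4,0.6,0],"twist":0},{"hand":1,"delta_pos":[-0.5,0.7,0],"twist":0},{"hand":1,"delta_pos":[-0.5,0.7,0],"twist":0},{"hand":1,"delta_pos":[-0.5,0.7,0],"twist":0},{"hand":1,"delta_pos":[-0.5,0.7,0],"twist":0},{"hand":1,"delta_pos":[-0.5,0.7,0],"twist":0},{"hand":1,"delta_pos":[-0.5,0.7,0],"twist":0}]'; python3 q.py
```

```text
t: 22.0
position: [0.6066, 0.1378, 0.0728]
tool_rot: [-3.141, -0.004, 2.901]
force: [-0.9, -1.8, 6.4]
opening: 0.132
22.0 nose in dock mm [144.63   1.24] F dock [-1.97  0.45] 6.4 z 0.0728
```

```bash
python3 -m handwheel '[{"hand":1,"delta_pos":[-0.1,0.1,0],"twist":0},{"hand":1,"delta_pos":[-0.2,0.2,0],"twist":0},{"hand":1,"delta_pos":[-0.3,0.4,0],"twist":0},{"hand":1,"delta_pos":[-0.4,0.5,0],"twist":0},{"hand":1,"delta_pos":[-0.4,0.6,0],"twist":0},{"hand":1,"delta_pos":[-0.4,0.6,0],"twist":0},{"hand":1,"delta_pos":[-0.4,0.6,0],"twist":0},{"hand":1,"delta_pos":[-0.4,0.6,0],"twist":0},{"hand":1,"delta_pos":[-0.4,0.6,0],"twist":0},{"hand":1,"delta_pos":[-0.4,0.6,0],"twist":0}]'; python3 q.py
```

```text
t: 23.0
position: [0.6068, 0.1385, 0.0728]
tool_rot: [-3.141, -0.005, 2.901]
force: [-1.2, -1.0, 6.5]
opening: 0.131
23.0 nose in dock mm [145.35   1.24] F dock [-1.28  0.92] 6.5 z 0.0728
```

```bash
python3 -m handwheel '[{"hand":1,"delta_pos":[-0.1,0.1,0],"twist":0},{"hand":1,"delta_pos":[-0.2,0.2,0],"twist":0},{"hand":1,"delta_pos":[-0.3,0.4,0],"twist":0},{"hand":1,"delta_pos":[-0.4,0.6,0],"twist":0},{"hand":1,"delta_pos":[-0.4,0.7,0],"twist":0},{"hand":1,"delta_pos":[-0.4,0.8,0],"twist":0},{"hand":1,"delta_pos":[-0.4,0.8,0],"twist":0},{"hand":1,"delta_pos":[-0.4,0.8,0],"twist":0},{"hand":1,"delta_pos":[-0.4,0.8,0],"twist":0},{"hand":1,"delta_pos":[-0.4,0.8,0],"twist":0}]'; python3 q.py
```

```text
t: 24.0
position: [0.6069, 0.1392, 0.0729]
tool_rot: [-3.141, -0.005, 2.901]
force: [-0.9, -2.3, 7.3]
opening: 0.132
24.0 nose in dock mm [146.03   1.29] F dock [-2.48  0.33] 7.3 z 0.0729
```

```bash
python3 -m handwheel '[{"hand":1,"delta_pos":[-0.1,0.1,0],"twist":0},{"hand":1,"delta_pos":[-0.2,0.2,0],"twist":0},{"hand":1,"delta_pos":[-0.3,0.4,0],"twist":0},{"hand":1,"delta_pos":[-0.4,0.5,0],"twist":0},{"hand":1,"delta_pos":[-0.4,0.6,0],"twist":0},{"hand":1,"delta_pos":[-0.4,0.6,0],"twist":0},{"hand":1,"delta_pos":[-0.4,0.6,0],"twist":0},{"hand":1,"delta_pos":[-0.4,0.6,0],"twist":0},{"hand":1,"delta_pos":[-0.4,0.6,0],"twist":0},{"hand":1,"delta_pos":[-0.4,0.6,0],"twist":0}]'; python3 q.py
```

```text
t: 25.0
position: [0.6068, 0.1393, 0.0728]
tool_rot: [-3.14, -0.006, 2.901]
force: [-1.9, -5.5, 8.6]
opening: 0.13
25.0 nose in dock mm [146.14   1.47] F dock [-5.83  0.52] 8.6 z 0.0728
```

```bash
python3 -m handwheel '[{"hand":1,"delta_pos":[-0.2,0.5,0],"twist":0},{"hand":1,"delta_pos":[-0.3,0.6,0],"twist":0},{"hand":1,"delta_pos":[-0.3,0.7,0],"twist":0},{"hand":1,"delta_pos":[-0.3,0.8,0],"twist":0},{"hand":1,"delta_pos":[-0.3,0.9,0],"twist":0},{"hand":1,"delta_pos":[-0.3,0.9,0],"twist":0},{"hand":1,"delta_pos":[-0.3,0.9,0],"twist":0},{"hand":1,"delta_pos":[-0.3,0.9,0],"twist":0},{"hand":1,"delta_pos":[-0.3,0.9,0],"twist":0},{"hand":1,"delta_pos":[-0.3,0.9,0],"twist":0}]'; python3 q.py
```

```text
t: 26.0
position: [0.6067, 0.1395, 0.0729]
tool_rot: [-3.139, -0.007, 2.901]
force: [-2.7, -9.0, 9.2]
opening: 0.128
26.0 nose in dock mm [146.28   1.62] F dock [-9.39  0.48] 9.2 z 0.0729
```

```bash
python3 -m handwheel '[{"hand":1,"delta_pos":[-0.2,0.8,0],"twist":0},{"hand":1,"delta_pos":[-0.2,0.9,0],"twist":0},{"hand":1,"delta_pos":[-0.2,0.9,0],"twist":0},{"hand":1,"delta_pos":[-0.2,0.9,0],"twist":0},{"hand":1,"delta_pos":[-0.2,0.9,0],"twist":0},{"hand":1,"delta_pos":[-0.2,0.9,0],"twist":0},{"hand":1,"delta_pos":[-0.2,0.9,0],"twist":0},{"hand":1,"delta_pos":[-0.2,0.9,0],"twist":0},{"hand":1,"delta_pos":[-0.2,0.9,0],"twist":0},{"hand":1,"delta_pos":[-0.2,0.9,0],"twist":0}]'; python3 q.py
```

```text
t: 27.0
position: [0.6065, 0.1396, 0.0729]
tool_rot: [-3.138, -0.007, 2.901]
force: [-2.5, -9.3, 8.8]
opening: 0.133
27.0 nose in dock mm [146.31   1.79] F dock [-9.62  0.2 ] 8.8 z 0.0729
```

```bash
python3 -m handwheel '[{"hand":1,"delta_pos":[0,0.4,0],"twist":0},{"hand":1,"delta_pos":[0,0.2,0],"twist":0},{"hand":1,"delta_pos":[0,0.2,0],"twist":0},{"hand":0.86,"delta_pos":[0,0.2,0],"twist":0},{"hand":0.82,"delta_pos":[0,0.2,0],"twist":0},{"hand":0.78,"delta_pos":[0,0.2,0],"twist":0},{"hand":0.7,"delta_pos":[0,0.2,0],"twist":0},{"hand":0.6,"delta_pos":[0,0.2,0],"twist":0},{"hand":0.5,"delta_pos":[0,0.2,0],"twist":0},{"hand":0.5,"delta_pos":[0,0.2,0],"twist":0}]'; python3 q.py; python3 look.py f
```

```text
t: 28.0
position: [0.6065, 0.1398, 0.0729]
tool_rot: [-3.138, -0.007, 2.901]
force: [-1.0, -0.1, 0.2]
opening: 0.502
28.0 nose in dock mm [146.54   1.81] F dock [-0.35  0.95] 0.2 z 0.0729
t 28.0 pos [0.6065 0.1398 0.0729] rpy [-3.1378 -0.0074  2.9007] yawdeg 166.2 F [-1.   -0.11  0.17] op 0.502 j [ 0.18  0.63  1.78 -0.    0.74 -1.15]
caddy in dock mm [74.5  1.6] dh deg 0.16676971666060808 F dock [-0.34795285  0.94777789]
```

View pics/e1f.png

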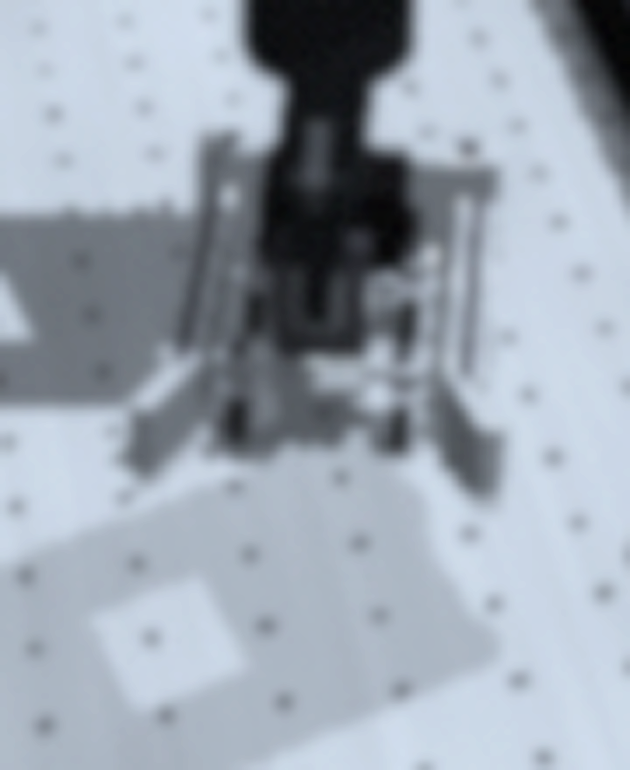

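```bash
python3 -m handwheel '[{"hand":0.5,"delta_pos":[0,0,-5],"twist":0},{"hand":0.5,"delta_pos":[0,0,-15],"twist":0},{"hand":0.5,"delta_pos":[0,0,-30],"twist":0},{"hand":0.5,"delta_pos":[0,0,-50],"twist":0},{"hand":0.5,"delta_pos":[0,0,-70],"twist":0},{"hand":0.5,"delta_pos":[0,0,-90],"twist":0},{"hand":0.5,"delta_pos":[0,0,-110],"twist":0},{"hand":0.5,"delta_pos":[0,0,-130],"twist":0},{"hand":0.5,"delta_pos":[0,0,-145],"twist":0},{"hand":0.5,"delta_pos":[0,0,-150],"twist":0}]'; python3 -c "
from mv import *
st(); to([.45,-.25,.25])"
```

```text
t: 29.1
position: [0.6087, 0.1403, 0.226]
tool_rot: [-3.139, -0.004, 2.901]
force: [0.4, 0.5, -0.9]
opening: 0.505
t 29.1 pos [0.6087 0.1403 0.226 ] rpy [-3.1393 -0.0039  2.9008] yawdeg 166.2 F [ 0.38  0.47 -0.89] op 0.505 j [ 0.18  0.45  1.66 -0.    1.03 -1.15]
delta mm [  61.1 -416.9  -22.8] twist None
```

Move the arm aside to see the caddy unobstructed.

```bash
python3 -m handwheel '[{"hand":0.5,"delta_pos":[6,-42,-5],"twist":0},{"hand":0.5,"delta_pos":[12,-84,-10],"twist":0},{"hand":0.5,"delta_pos":[18,-126,-20],"twist":0},{"hand":0.5,"delta_pos":[24,-168,-23],"twist":0},{"hand":0.5,"delta_pos":[30,-210,-23],"twist":0},{"hand":0.5,"delta_pos":[36,-252,-23],"twist":0},{"hand":0.5,"delta_pos":[42,-294,-23],"twist":0},{"hand":0.5,"delta_pos":[48,-336,-23],"twist":0},{"hand":0.5,"delta_pos":[54,-378,-23],"twist":0},{"hand":0.5,"delta_pos":[60,-415,-23],"twist":0}]'
python3 - <<'E'
from arc import *
st(); t=cap("top"); s=cap("side")
crop(t,130,125,230,215,8,"pics/z1.png"); crop(s,215,120,305,210,8,"pics/z2.png"); cv2.imwrite("pics/z3.png",t["color"])
E
```

```text
t: 30.1
position: [0.4504, -0.2501, 0.2505]
tool_rot: [-3.139, -0.004, 2.9]
force: [0.9, 0.7, -0.1]
opening: 0.496
t 30.1 pos [ 0.4504 -0.2501  0.2505] rpy [-3.1391 -0.0036  2.9004] yawdeg 166.18 F [ 0.89  0.73 -0.13] op 0.496 j [-0.56  0.27  1.88 -0.    1.   -1.89]
```

View pics/z1.png

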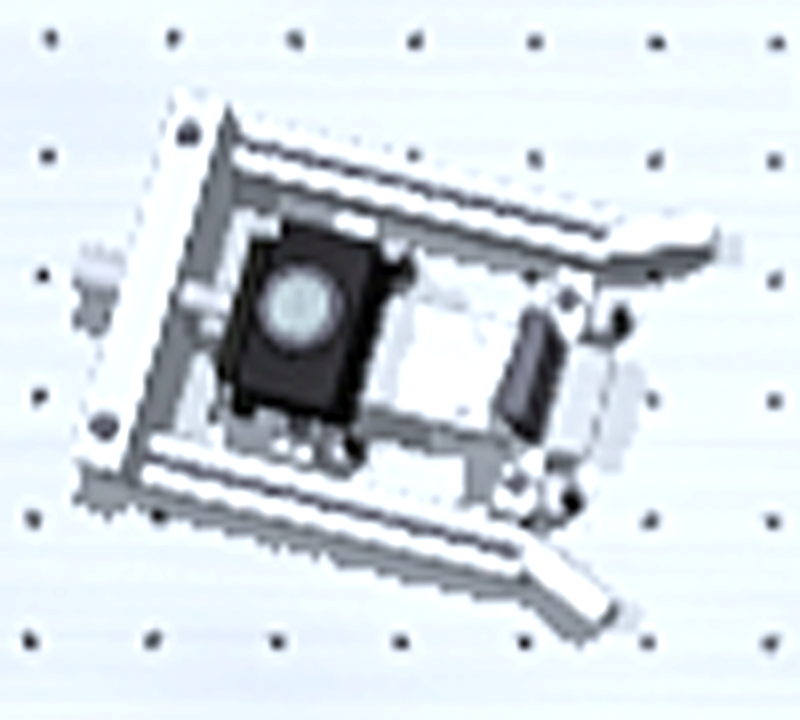

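View pics/z2.png

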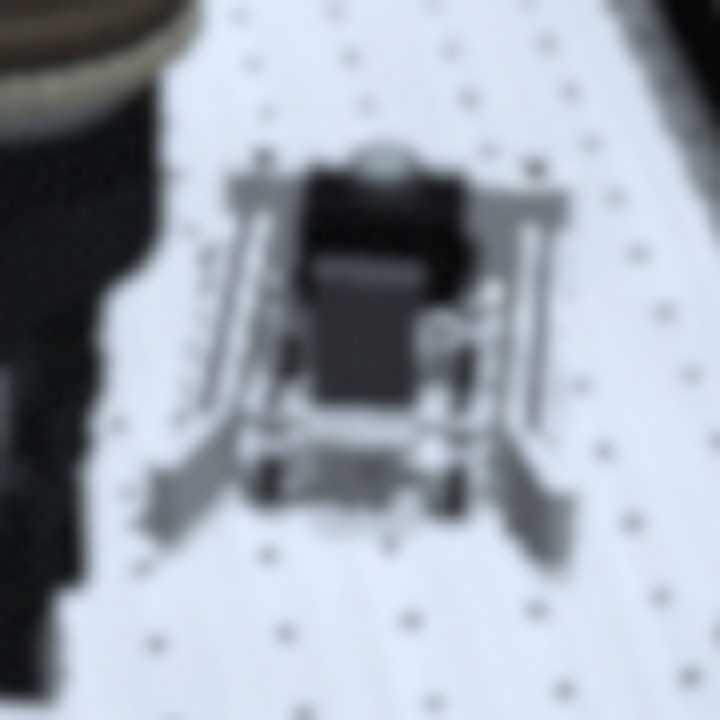

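View pics/z3.png

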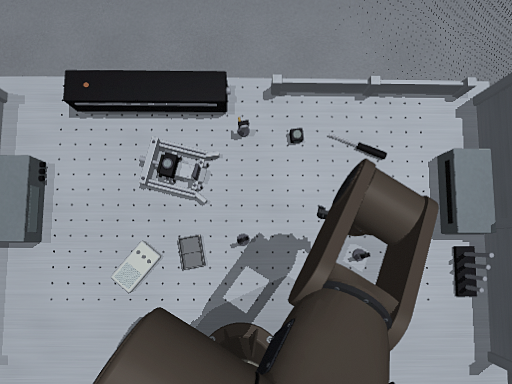

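Run:
```python
from arc import *
t=cap("top"); w=(130,125,230,215)
P=back(t,un([[568,298],[517,480]],w,8),.043); W=back(t,un([[620,320],[570,500]],w,8),.014)
print(P.round(4),W.round(4)); print(np.degrees(np.arctan2(*(P-W)[:,1::-1].T)),"dist",np.hypot(*(P-W)[:,:2].T))
a=dp[2];RR=np.array([[np.cos(a),-np.sin(a)],[np.sin(a),np.cos(a)]]); q=((P[:,:2]-dp[:2])@RR*1e3); print(q, "nose x,y", q.mean(0)+[117,0]); v=P[0]-P[1]; print(np.degrees(np.arctan2(v[1],v[0]))+90)
```

```text
[[0.6432 0.1299 0.043 ]
 [0.5701 0.1488 0.043 ]] [[0.64   0.1119 0.014 ]
 [0.5662 0.1309 0.014 ]]
[79.96718605 77.61260989] dist [0.01832237 0.01829986]
[[ 28.81106786 -36.4959534 ]
 [ 29.41237977  38.98309669]] nose x,y [146.11172382   1.24357164]
75.57503735747224
```

```bash
python3 -c "
from station import arm
print(arm.close_job())"
```

```text
the job is handed in; nothing more can be done
None
```

The caddy is standing in the lane with its nose against the end stop and the gripper let go. I handed the job in at about 30 s of the 59 s; no verdict was reported.

- **Approach:** I gripped the fin and rolled the caddy 90 mm straight ahead. I then steered it in a gentle arc onto the lane axis. A side-camera picture in front of the mouth showed all four castors trailing.
- **Pressing home:** I drove it into the lane and felt for the stop in steps of 1 mm or less. Contact came with the nose about 146 mm past the mouth. I held it there at about 9.5 N for over a second; the highest reading was 9.6 N. The gripper only reports force at the end of each move, so I did not see the values in between.
- **Letting go:** I eased the force off, opened the gripper, lifted straight up and moved the arm clear.

**Last checks:**
- **Position:** the top picture put the nose at x ≈ 146 mm and y ≈ +1.2 mm in the lane, with the heading within about 0.5°.
- **Castors:** both rear castors point within about 4° of straight. The camera head and deck partly hide the front ones; in the pictures they also look trailing.
- **Bystanders:** none look moved in the pictures. The one under the arm was partly hidden at the end.

**Disagreements:**
- **Side camera:** early on it disagreed with the top camera by a few mm. I corrected both cameras against the table's hole grid. After the grasp, the side camera still put the caddy about 5 mm off along its direction of travel, which does not change the result.
- **Pivot-to-axle distance:** my last castor measurement came out at 18 mm instead of the stated 12 mm. I probably picked the rim of the wheel instead of the axle.

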